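Put the check weights away and lock their case

ROBOT

A 6-joint arm with a two-finger parallel gripper is mounted at the origin on the work surface. World frame = base frame: x ahead of the robot, y to its left, z up, the work surface at z = 0. Lengths are in m, angles in degrees, forces in N, time in s.
With the tool pointing down it reaches from about 0.3 to 0.75 m from the base axis. Payload 8.5 kg.
Tool frame: the origin (TCP) lies on the front face of the gripper's body, between the roots of the fingers; the fingertips stand 64 mm ahead of it and the grasp point (between the pads) lies ahead of it (arm.grip_point_offset is the z of the grasp point in the tool frame, in m); z points along the fingers, x is the direction in which the jaws open and shut, and the axes are right-handed (so a half turn about z gives the same grasp; the last joint's range is limited). The gripper opens to 88 mm and grips with 3 to 60 N. Pads are 18 mm wide; open, the fingers measure 123 mm over their backs; the gripper's body (75 mm by 187 mm) begins 45 mm behind the grasp point.
Start: joints at [61.461, 21.807, 74.336, -0, 83.858, -12.336], TCP at [0.153, 0.528, 0.303] pointing down, gripper open.
Joint ranges: [-178.18, 178.18], [-50.72, 133.34], [12.68, 142.11], [-81.47, 261.47], [9.98, 163.14], [-165.26, 165.26]. Speed limits (degrees/s): [136.94, 136.94, 180, 180, 180, 180].

INTERFACE

Orientations are given as [roll, pitch, yaw] about the fixed x, y, z axes, in that order (R = Rz(yaw) Ry(pitch) Rx(roll)).
In Python, from workcell import arm gives the robot as it stands.
- The arm moves only by the shell command python3 -m handwheel 'ROWS' [FORCE]. ROWS is JSON, a list of rows, each an object with "slide": the shift along the world's x, y, z in m, a list of three; "rotation": the turn, a rotation vector about the world's x, y, z in rad, a list of three; "gripper": the opening, from 0 (shut) to 1 (fully open). In form: [{"slide": [tx, ty, tz], "rotation": [ax, ay, az], "gripper": gripper}, ...]. A call has 1 to 10 rows; each row shifts and turns the commanded pose from where the row before left it; what a row does not reach is not made up. A row lasts 1/8 s, in which the tool goes at most 62.5 mm and 10.7 degrees, less where a joint would pass 70% of its speed; a pose out of reach is approached as far as the arm can. A call is refused whole if a number of a shift passes 0.0625 or a number of a turn 0.188, either way. A call with a gripper value outside its range is refused whole. The fingers move at their own pace and stop on an object; FORCE is the grip in N (left out, the last holds). Time passes only in rows, so rows that do not move let the fingers close. It gives the time, the measured TCP pose, the force and the opening at its end, in the units of the state.
- arm.read_state(): the state, without advancing time (a new reading comes with each control period).
- arm.camera(name): name is "side" or "top" or "wrist"; returns the picture (384x512x3 uint8, blue, green, red); there is no depth.
- arm.camera_params(name): a dict with "vfov" (degrees; the focal length in pixels is half the picture's height over the tangent of half this angle, whatever the lens; pixels are square), "cx", "cy" (the principal point, pixels), "rvec" (rotation vector, rad) and "tvec" (3), from world to camera coordinates, as OpenCV has them; the wrist camera has in their place "mount" (4x4, takes a point from camera to tool coordinates, whose origin is the TCP and whose axes are the tool frame's). Camera axes: x right, y down, z forward; pixel columns grow to the right and rows downward; lengths in m; the calibration is good to about 2 mm. A picture is of the moment at which its call begins: read the wrist's pose just before it. camera_params takes no time and is no camera call.
- arm.close_job(): hands the job in, once; it reports no verdict.
The state is a dict: "time_s": time; "q": joint angles; "qvel": joint speeds; "effort": joint torques, N m; "position": TCP position; "eef_rot": TCP orientation; "contact_force": force on the tool from outside, world axes, zero at the start; "moment": the same for the moment, N m; "gripper_width": opening from 0.0 (shut) to 1.0 (fully open).
Only numpy, scipy, OpenCV 4.12 (cv2) and the standard library are available. Lean on these libraries where they do the work, as an engineer would, in place of code of your own. Each camera call takes 0.05 s, during which the arm holds its last target.

TASK

It is closing time at the parcel counter: stand every steel check weight upright inside the open steel case, then press its lid down past the spring catch so that it stays shut flush. Then push the key fully into the case's lock, turn it clockwise as far as it goes, pull it out and leave it in the chrome coin tray, with the case shut and locked. Leave the other things on the counter where they are.

Things in the scene. Friction and masses are not known exactly. Their poses are not given: they have to be found in the camera images.
- case: grey steel case with an open top and a dark lining, fixed to the counter, 156 mm deep (its x) by 246 mm wide (its y), 60 mm high, walls and floor 8 mm thick; so the well is 140 x 230 mm and 52 mm deep. Origin at the centre of its underside, z up; +x points to the hinge side, away from the robot, -x to the lock side. A 44 x 60 mm ledge, 46 mm high, sticks out of the middle of the -x wall and carries the lock.
- lid (a joint): angle of the case's hinged lid in rad: 0 = shut flush, starts standing open at about 1.62 to 1.75, leaning slightly back (limit 1.85). A friction hinge holds it wherever it is left (about 2 N at the free edge moves it). A spring catch in the middle of the front wall meets the lid at about 0.10 rad and needs about 10 to 18 N straight down at the free edge to be snapped past; beyond 0.04 rad it pulls the lid home and holds it at 0.
- lid_hinge (a point): fixed point in the middle of the lid's hinge axis, 78 mm along the case's +x from the case's origin and 63 mm above it; the hinge axis lies along the case's y.
- lid_front (a point): point on the outer face of the lid near the middle of its free edge, 150 mm from the hinge axis. The lid is a plain flat plate 158 mm long from the hinge, 246 mm wide and 6 mm thick (the hinge axis lies mid-thickness); a steel tongue 30 mm wide, in the middle near the free edge, reaches 20 mm out of its inner face. With the lid shut this point is on its upper face, 66 mm above the counter; moves with the lid.
- lock (a joint): angle of the brass lock barrel in rad, seen from above clockwise positive: starts at 0 to 0.15, stop at 1.25 (fully turned). Turns only with slight friction (0.04 N m) and stays where it is left.
- lock_mouth (a point): centre of the key slot's mouth in the top of the brass lock barrel (30 x 28 mm, 26 mm tall) that stands upright on the ledge at the case's front; the mouth is 72 mm above the counter. The slot is 18.8 mm long along this point's x axis, 8 mm wide along y, 24 mm deep; turns with the barrel. At lock angle 0 the slot lies along the case's x.
- key_center (a point): middle of the key, half-way up its 56 mm height. Key: a steel blade 16 mm (its x) x 5.5 mm (its y), 20 mm long with a tapered end pointing down; then a steel collar 26 x 14 mm, 4 mm thick (20 to 24 mm above the tip); then a red flat grip 26 mm (x) x 8 mm (y), 32 mm tall (24 to 56 mm above the tip). z axis points up, from blade to grip. 60 g. It starts upright, blade down in a slot of the wooden key block; fully in, the collar rests on top of the block or of the lock.
- key_tip (a point): blade end of the key, 28 mm below its middle.
- key_block: wooden block 50 x 44 mm, 34 mm high, fixed, with a slot 20 x 9.5 mm along its x, 24 mm deep, where the key stands at the start. Origin at the centre of its underside.
- coin_tray: chrome coin tray, fixed, 150 mm (x) x 130 mm (y), 18 mm high, walls and floor 4 mm. Origin at the centre of its underside.
- scale: blue metal parcel scale, fixed, with a 170 mm square steel pan whose top is 60 mm above the counter. Origin at the centre of its underside. One check weight may stand on the pan.
- date_stamp: bystander: tan rubber date stamp, base 30 x 55 mm, 72 mm tall, standing loose. Origin under its base.
- tape_roll: bystander: roll of tan tape lying flat, 90 mm across, 45 mm high, loose. Origin under it.
- ink_pad: bystander: black ink pad 70 x 110 x 16 mm, loose. Origin under it.
- tally_counter: bystander: small round chrome tally counter, 34 mm across, 22 mm high, loose. Origin under it.
- staple_box: bystander: yellow box of staples 60 x 40 x 30 mm, loose. Origin under it.
- weight0_center (a point): steel check weight (three to five are out; the others are absent), 300 g: a disc 44 mm across and 22 mm high with a knob 18 mm across and 22 mm high on top, 44 mm tall in all. This point is on its axis, half-way up (22 mm above its foot); z axis up along the knob. When present it starts on the scale's pan.
- weight1_center (a point): steel check weight (three to five are out; the others are absent), 300 g: a disc 44 mm across and 22 mm high with a knob 18 mm across and 22 mm high on top, 44 mm tall in all. This point is on its axis, half-way up (22 mm above its foot); z axis up along the knob.
- weight2_center (a point): steel check weight (three to five are out; the others are absent), 300 g: a disc 44 mm across and 22 mm high with a knob 18 mm across and 22 mm high on top, 44 mm tall in all. This point is on its axis, half-way up (22 mm above its foot); z axis up along the knob.
- weight3_center (a point): steel check weight (three to five are out; the others are absent), 300 g: a disc 44 mm across and 22 mm high with a knob 18 mm across and 22 mm high on top, 44 mm tall in all. This point is on its axis, half-way up (22 mm above its foot); z axis up along the knob.
- weight4_center (a point): steel check weight (three to five are out; the others are absent), 300 g: a disc 44 mm across and 22 mm high with a knob 18 mm across and 22 mm high on top, 44 mm tall in all. This point is on its axis, half-way up (22 mm above its foot); z axis up along the knob.

How it is judged:
By the outcome, as a careful person would: the job done as asked, in the order asked, and still so for the second after the job is handed in, with the robot touching nothing.
Of weight0, weight1, weight2, weight3, weight4 only 3 to 5 are there at a start; the rules pass over those that are not, and their reading is None.
At some moment in a run one of weight0, weight1, weight2, weight3, weight4 may be knocked a few centimetres aside while the robot is not near it.
It also fails if it takes over 210 s, if anything falls off the work surface, if the arm or the gripper's body presses on something with over 40 N, if the wrist force passes 120 N, or if a joint passes its speed limit or range.

## Working session

There is one attempt and no reset: what is moved stays moved. The work goes in short steps, Python scripts to look and compute and a shell command to move; the robot and the scene stay as the last step left them, time stands still between calls to the robot, and variables do not carry over. Pictures are saved under pics/ and viewed, and the job is handed in when it is done.

```bash
ls; mkdir -p pics
python3 - <<'E'
from workcell import arm
import cv2
print(arm.read_state(), arm.grip_point_offset)
for n in ["side","top","wrist"]:
    cv2.imwrite(f"pics/a_{n}.png",arm.camera(n)); print(n,arm.camera_params(n))
E
```

```text
pics
{'time_s': 0.0, 'q': array([ 6.14605721e+01,  2.18400408e+01,  7.43834348e+01, -4.25857274e-04,
        8.38574391e+01, -1.23350914e+01]), 'qvel': array([ 0.00386795, -0.04600886, -0.04004403,  0.10606397,  0.08479027,
       -0.05274233]), 'effort': array([ 4.84104949e-04, -4.37931991e+01, -2.24554539e+01,  7.13467947e-02,
        3.53134959e-02, -1.32265436e-04]), 'position': array([0.15339224, 0.5279851 , 0.30215436]), 'eef_rot': array([-1.79983128e+02,  7.91371850e-02,  7.37957210e+01]), 'contact_force': array([-0.09978904,  0.60893425,  0.02363791]), 'moment': array([ 0.01941467, -0.06059402, -0.03057419]), 'gripper_width': 0.9967027875012824} 0.0453
side {'vfov': 57.04966733417375, 'cx': 251.5586681881705, 'cy': 194.39339363985687, 'rvec': array([ 2.00994599, -0.74483678,  0.41864638]), 'tvec': array([-0.31097103,  0.24544447,  0.81447283])}
top {'vfov': 44.15538268713661, 'cx': 244.25831571041647, 'cy': 194.0268083665025, 'rvec': array([ 2.15727343, -2.02163731,  0.23877233]), 'tvec': array([0.01744422, 0.48208398, 1.06635992])}
wrist {'vfov': 70.27122611495504, 'cx': 259.46319933837725, 'cy': 191.76778541786666, 'mount': array([[ 9.99999226e-01,  6.55871105e-04, -1.05685806e-03,
        -6.57991799e-06],
       [-3.36346358e-04,  9.60612421e-01,  2.77891461e-01,
        -7.19576185e-02],
       [ 1.19749196e-03, -2.77890891e-01,  9.60611898e-01,
        -8.18231947e-02],
       [ 0.00000000e+00,  0.00000000e+00,  0.00000000e+00,
         1.00000000e+00]])}
```

View pics/a_side.png

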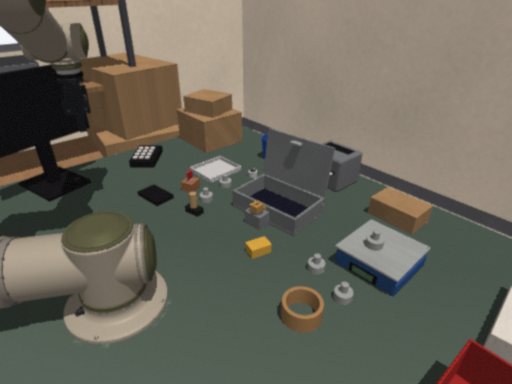

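View pics/a_top.png

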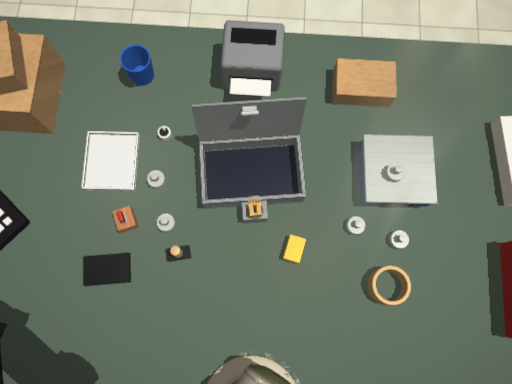

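View pics/a_wrist.png

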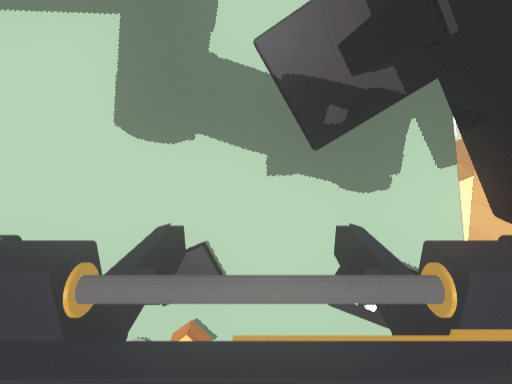

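```bash
cat > h.py <<'E'
import numpy as np, cv2
from workcell import arm
from scipy.spatial.transform import Rotation as R
def cam(n,st=None):
    p=arm.camera_params(n); f=192/np.tan(np.radians(p["vfov"]/2))
    if n=="wrist":
        st=st or arm.read_state()
        T=np.eye(4);T[:3,:3]=R.from_euler('xyz',st["eef_rot"],degrees=True).as_matrix();T[:3,3]=st["position"]
        C=T@p["mount"]; Rc=C[:3,:3].T; t=-Rc@C[:3,3]
    else:
        Rc=cv2.Rodrigues(p["rvec"])[0]; t=p["tvec"]
    return f,p["cx"],p["cy"],Rc,np.array(t)
def proj(n,X,st=None):
    f,cx,cy,Rc,t=cam(n,st); c=np.atleast_2d(X)@Rc.T+t
    return np.c_[f*c[:,0]/c[:,2]+cx,f*c[:,1]/c[:,2]+cy]
def plane(n,uv,z,st=None):
    f,cx,cy,Rc,t=cam(n,st); uv=np.atleast_2d(np.asarray(uv,float))
    d=np.c_[(uv[:,0]-cx)/f,(uv[:,1]-cy)/f,np.ones(len(uv))]@Rc; o=-Rc.T@t
    return o+d*((z-o[2])/d[:,2])[:,None]
def snap(n,name,crop=None,k=1):
    st=arm.read_state(); im=arm.camera(n); cv2.imwrite(f"pics/{name}_raw.png",im)
    if crop: x0,y0,x1,y1=crop; im=cv2.resize(im[y0:y1,x0:x1],None,fx=k,fy=k,interpolation=cv2.INTER_CUBIC)
    cv2.imwrite(f"pics/{name}.png",im); return st,cv2.imread(f"pics/{name}_raw.png")
E
python3 - <<'E'
from h import *
im=cv2.imread("pics/a_top.png")
cv2.imwrite("pics/b1.png",cv2.resize(im[90:290,70:270],None,fx=3,fy=3,interpolation=cv2.INTER_CUBIC))
cv2.imwrite("pics/b2.png",cv2.resize(im[90:290,250:450],None,fx=3,fy=3,interpolation=cv2.INTER_CUBIC))
f,cx,cy,Rc,t=cam("top");print(-Rc.T@t)
for nm,uv,z in [("w0",(395,172),.104),("w1",(356,225),.044),("w2",(400,239),.044),("w3",(165,222),.044),("w4",(156,178),.044)]:
    print(nm,plane("top",uv,z)[0].round(4))
E
```

```text
[0.2155802  0.02834805 1.15002361]
w0 [ 0.543  -0.2944  0.104 ]
w1 [ 0.4251 -0.2197  0.044 ]
w2 [ 0.3984 -0.3231  0.044 ]
w3 [0.403 0.232 0.044]
w4 [0.5094 0.2652 0.044 ]
```

View pics/b1.png

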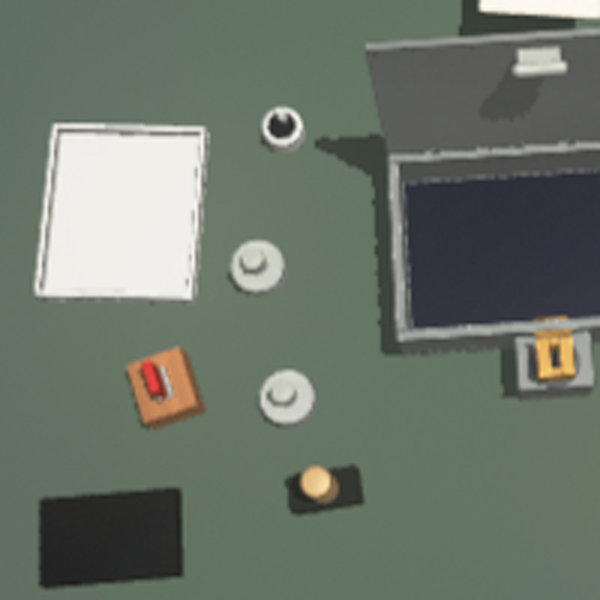

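View pics/b2.png

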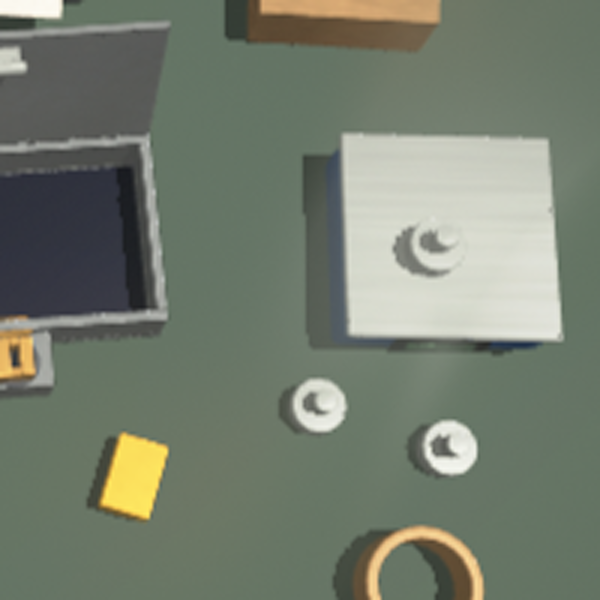

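Run:
```python
from h import *
P=lambda u,v,z,o:plane("top",(o+u/3,90+v/3),z)[0].round(4)
for nm,u,v,o,z in [("w0",437,245,250,.082),("w1",319,405,250,.022),("w2",449,448,250,.022),("w3",288,397,70,.022),("w4",257,267,70,.022)]:
    print(nm,P(u,v,z,o))
c=[P(400,336,.06,70),P(165,315,.06,250),P(388,157,.06,70),P(148,140,.06,250)]
for x in c: print(x)
print("front len",np.linalg.norm(c[1]-c[0]),"back",np.linalg.norm(c[3]-c[2]))
d=c[0]-c[1]; print("yaw of case y vs world y",np.degrees(np.arctan2(-d[0],d[1])))
print("slot",P(555,357,.072,70))
print("key",P(152,378,.066,70),"block top",[P(*a,.034,70) for a in [(127,370),(182,348),(205,408),(150,428)]])
print("tray",[P(*a,.018,70) for a in [(53,124),(208,128),(194,300),(36,296)]])
```

```text
w0 [ 0.5508 -0.3028  0.082 ]
w1 [ 0.4293 -0.2255  0.022 ]
w2 [ 0.4012 -0.3293  0.022 ]
w3 [0.4061 0.2336 0.022 ]
w4 [0.5126 0.2704 0.022 ]
[0.4538 0.1438 0.06  ]
[ 0.4863 -0.095   0.06  ]
[0.6016 0.1662 0.06  ]
[ 0.6318 -0.0761  0.06  ]
front len 0.2410014315310181 back 0.24417479394892502
yaw of case y vs world y 7.750175812768911
slot [0.4423 0.0211 0.072 ]
key [0.4067 0.3327 0.066 ] block top [array([0.4175, 0.3625, 0.034 ]), array([0.4383, 0.3207, 0.034 ]), array([0.3909, 0.2965, 0.034 ]), array([0.3721, 0.3381, 0.034 ])]
tray [array([0.6277, 0.4578, 0.018 ]), array([0.6325, 0.3261, 0.018 ]), array([0.4823, 0.3199, 0.018 ]), array([0.4773, 0.4503, 0.018 ])]
```

```bash
python3 -m handwheel '[{"slide":[0.045,-0.032,-0.01],"rotation":[0,0,-0.153],"gripper":0.75},{"slide":[0.045,-0.032,-0.01],"rotation":[0,0,-0.153],"gripper":0.75},{"slide":[0.045,-0.032,-0.01],"rotation":[0,0,-0.153],"gripper":0.75},{"slide":[0.045,-0.032,-0.01],"rotation":[0,0,-0.153],"gripper":0.75},{"slide":[0.045,-0.032,-0.01],"rotation":[0,0,-0.153],"gripper":0.75},{"slide":[0.045,-0.032,-0.01],"rotation":[0,0,0],"gripper":0.75},{"slide":[0.045,-0.033,-0.01],"rotation":[0,0,0],"gripper":0.75},{"slide":[0.045,-0.033,-0.01],"rotation":[0,0,0],"gripper":0.75},{"slide":[0,0,0],"rotation":[0,0,0],"gripper":0.75}]' 25
python3 - <<'E'
from h import *
st,im=snap("wrist","c1"); print(st["position"],st["eef_rot"],st["contact_force"])
print(proj("wrist",[[.5126,.2704,.022],[.5126,.2704,.044]],st))
E
```

```text
time_s: 1.27
position: [0.5156, 0.2678, 0.2213]
eef_rot: [-180.0, 0.1, 29.7]
contact_force: [-0.2, 1.2, -0.6]
gripper_width: 0.753
[0.51561805 0.26778449 0.221322  ] [-1.79996620e+02  9.73957902e-02  2.97152748e+01] [-0.16596312  1.18575485 -0.6249405 ]
[[259.02667852 179.51687016]
 [258.9276797  184.79688505]]
```

View pics/c1.png

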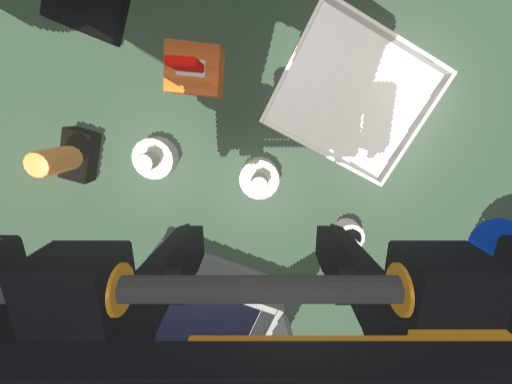

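```bash
python3 -m handwheel '[{"slide":[-0.001,0.001,-0.05],"rotation":[0,0,0],"gripper":0.75},{"slide":[-0.001,0.001,-0.05],"rotation":[0,0,0],"gripper":0.75},{"slide":[-0.001,0,-0.035],"rotation":[0,0,0],"gripper":0.75},{"slide":[0,0,-0.018],"rotation":[0,0,0],"gripper":0.75},{"slide":[0,0,0],"rotation":[0,0,0],"gripper":0.75},{"slide":[0,0,0],"rotation":[0,0,0],"gripper":0.3},{"slide":[0,0,0],"rotation":[0,0,0],"gripper":0.3},{"slide":[0,0,0],"rotation":[0,0,0],"gripper":0.3},{"slide":[0,0,0],"rotation":[0,0,0],"gripper":0.3}]' 25
```

```text
time_s: 2.45
position: [0.5108, 0.2724, 0.0707]
eef_rot: [180.0, -0.1, 30.0]
contact_force: [-0.4, 2.1, 6.2]
gripper_width: 0.494
```

```bash
python3 -m handwheel '[{"slide":[0,0,0.04],"rotation":[0,0,0],"gripper":0.3},{"slide":[0,0,0.05],"rotation":[0,0,0],"gripper":0.3},{"slide":[0,-0.025,0.045],"rotation":[0,0,0.169],"gripper":0.3},{"slide":[-0.005,-0.025,0],"rotation":[0,0,0.169],"gripper":0.3},{"slide":[-0.005,-0.025,0],"rotation":[0,0,0.169],"gripper":0.3},{"slide":[-0.005,-0.025,0],"rotation":[0,0,0.169],"gripper":0.3},{"slide":[0,-0.025,0],"rotation":[0,0,0.169],"gripper":0.3},{"slide":[0,-0.025,0],"rotation":[0,0,0.169],"gripper":0.3},{"slide":[0,-0.022,0],"rotation":[0,0,0.169],"gripper":0.3},{"slide":[0,0,0],"rotation":[0,0,0],"gripper":0.3}]'
python3 - <<'E'
from h import *
st,im=snap("wrist","c2"); print(st["position"],st["eef_rot"],st["contact_force"])
snap("top","c2t",(130,70,330,250),3)
E
```

```text
time_s: 3.7
position: [0.4952, 0.0991, 0.2045]
eef_rot: [-179.9, -0.0, 97.6]
contact_force: [-0.0, 0.1, -4.2]
gripper_width: 0.488
[0.49523193 0.09912112 0.20449409] [-1.79935650e+02 -3.78861276e-03  9.75890435e+01] [-0.01683599  0.10650252 -4.15414677]
```

View pics/c2.png

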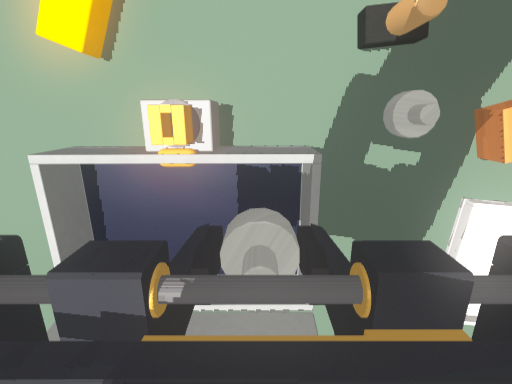

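View pics/c2t.png

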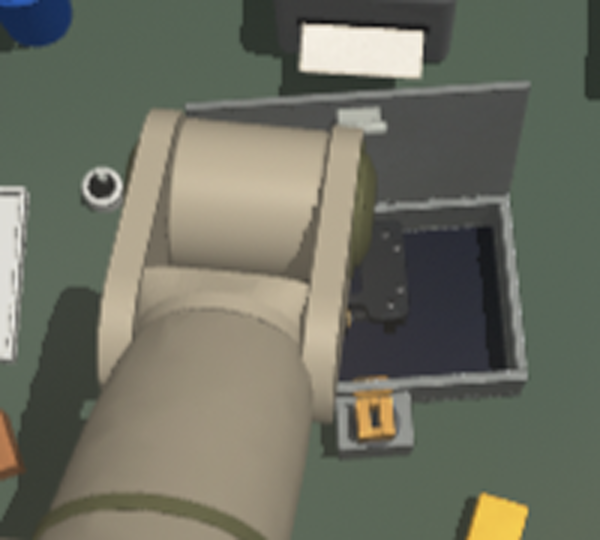

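Run:
```python
from h import *
st=dict(position=np.array([0.49523,0.09912,0.20449]),eef_rot=np.array([-179.93565,-0.0037885,97.5890435]))
C=np.array([.547,.035]);a=np.radians(7.75);ex=np.array([np.cos(a),np.sin(a)]);ey=np.array([-np.sin(a),np.cos(a)])
W=lambda x,y,z:np.r_[C+x*ex+y*ey,z]
print("pred corners",proj("wrist",[W(-.078,-.123,.06),W(-.078,.123,.06),W(-.07,-.115,.06),W(-.07,.115,.06)],st).round(1))
print("slot",plane("wrist",(167,125),.072,st))
im=cv2.imread("pics/c2_raw.png");cv2.imwrite("pics/c2z.png",cv2.resize(im[60:230,20:330],None,fx=2.5,fy=2.5,interpolation=cv2.INTER_CUBIC))
```

```text
pred corners [[ 27.8 159.3]
 [322.3 158.7]
 [ 39.5 168.8]
 [312.3 168.1]]
slot [[0.44189256 0.02066738 0.072     ]]
```

View pics/c2z.png

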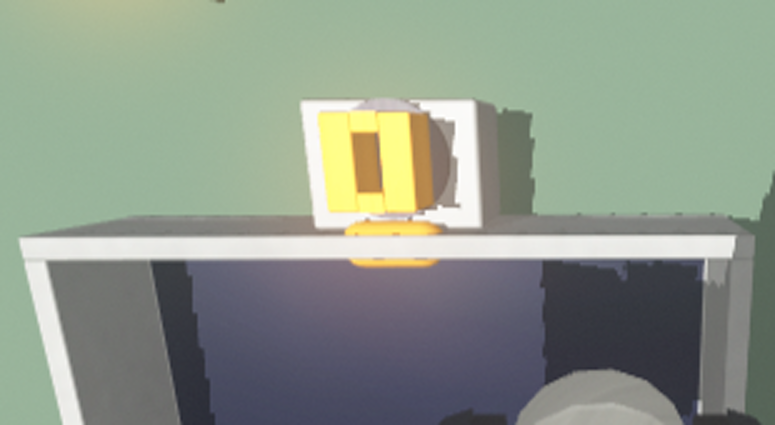

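```bash
python3 -m handwheel '[{"slide":[0.033,0,-0.02],"rotation":[0,0,0],"gripper":0.3},{"slide":[0.033,0,-0.02],"rotation":[0,0,0],"gripper":0.3},{"slide":[0,0,-0.035],"rotation":[0,0,0],"gripper":0.3},{"slide":[0,0,-0.03],"rotation":[0,0,0],"gripper":0.3},{"slide":[0,0,-0.017],"rotation":[0,0,0],"gripper":0.3},{"slide":[0,0,0],"rotation":[0,0,0],"gripper":0.3}]'
```

```text
time_s: 4.55
position: [0.5609, 0.101, 0.0816]
eef_rot: [-179.8, -0.0, 97.7]
contact_force: [-0.1, -0.0, -3.6]
gripper_width: 0.492
```

```bash
python3 -m handwheel '[{"slide":[0,0,-0.002],"rotation":[0,0,0],"gripper":0.3},{"slide":[0,0,0],"rotation":[0,0,0],"gripper":0.62},{"slide":[0,0,0],"rotation":[0,0,0],"gripper":0.62},{"slide":[0,0,0.03],"rotation":[0,0,0],"gripper":0.62},{"slide":[-0.01,0,0.05],"rotation":[0,0,0],"gripper":0.7},{"slide":[-0.03,0.02,0.05],"rotation":[0,0,0],"gripper":0.7},{"slide":[-0.04,0.04,0.02],"rotation":[0,0,0],"gripper":0.7},{"slide":[-0.04,0.04,0],"rotation":[0,0,0],"gripper":0.7},{"slide":[-0.03,0.035,0],"rotation":[0,0,0],"gripper":0.7},{"slide":[0,0,0],"rotation":[0,0,0],"gripper":0.7}]'
python3 - <<'E'
from h import *
st,im=snap("wrist","c3"); print(st["position"],st["eef_rot"],st["contact_force"],st["gripper_width"])
print(proj("wrist",[[.4061,.2336,.022]],st))
E
```

```text
time_s: 5.8
position: [0.4097, 0.2367, 0.2316]
eef_rot: [179.9, -0.0, 97.9]
contact_force: [0.6, -0.2, -0.4]
gripper_width: 0.699
[0.40969791 0.23671315 0.23157176] [ 1.79935517e+02 -1.97141129e-02  9.79466067e+01] [ 0.64883118 -0.15394578 -0.42173497] 0.6986072401946551
[[257.148986  177.3343313]]
```

View pics/c3.png

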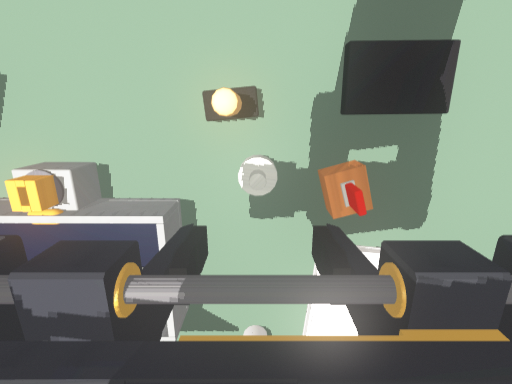

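```bash
python3 - <<'E'
from h import *
st=dict(position=np.array([0.4097,0.2367,.23157]),eef_rot=np.array([179.935,-.0197,97.947]))
print("stamp top",plane("wrist",(226,102),.072,st),"base mid",plane("wrist",(231,104),.02,st))
print("unknown",plane("wrist",(255,335),.022,st))
print("weight",plane("wrist",(257,177),.022,st))
E
python3 -m handwheel '[{"slide":[-0.001,-0.001,-0.02],"rotation":[0,0,0.165],"gripper":0.75},{"slide":[-0.001,-0.001,-0.02],"rotation":[0,0,0.165],"gripper":0.75},{"slide":[-0.001,-0.001,-0.02],"rotation":[0,0,0.165],"gripper":0.75},{"slide":[0,0,-0.02],"rotation":[0,0,0.165],"gripper":0.75},{"slide":[0,0,-0.02],"rotation":[0,0,0.165],"gripper":0.75},{"slide":[0,0,0],"rotation":[0,0,0],"gripper":0.75}]'
```

```text
stamp top [[0.33376155 0.19764163 0.072     ]] base mid [[0.33399974 0.19662636 0.02      ]]
unknown [[0.61655585 0.25968623 0.022     ]]
weight [[0.40575442 0.23337436 0.022     ]]
time_s: 6.6
position: [0.4091, 0.2312, 0.13]
eef_rot: [-179.9, -0.1, 144.8]
contact_force: [0.9, -0.7, 0.9]
gripper_width: 0.749
```

```bash
python3 -m handwheel '[{"slide":[-0.003,0.002,-0.03],"rotation":[0,0,0],"gripper":0.75},{"slide":[0,0,-0.025],"rotation":[0,0,0],"gripper":0.75},{"slide":[0,0,0],"rotation":[0,0,0],"gripper":0.75},{"slide":[0,0,0],"rotation":[0,0,0],"gripper":0.3},{"slide":[0,0,0],"rotation":[0,0,0],"gripper":0.3},{"slide":[0,0,0],"rotation":[0,0,0],"gripper":0.3},{"slide":[0,0,0],"rotation":[0,0,0],"gripper":0.3}]' 30
```

```text
time_s: 7.48
position: [0.4059, 0.2342, 0.0766]
eef_rot: [179.9, 0.1, 145.0]
contact_force: [-1.2, -1.1, 6.6]
gripper_width: 0.489
```

```bash
python3 -m handwheel '[{"slide":[0,0,0.04],"rotation":[0,0,0],"gripper":0.3},{"slide":[0,0,0.05],"rotation":[0,0,0],"gripper":0.3},{"slide":[0.015,-0.023,0.035],"rotation":[0,0,-0.165],"gripper":0.3},{"slide":[0.016,-0.024,0],"rotation":[0,0,-0.165],"gripper":0.3},{"slide":[0.016,-0.024,0],"rotation":[0,0,-0.165],"gripper":0.3},{"slide":[0.016,-0.024,0],"rotation":[0,0,-0.165],"gripper":0.3},{"slide":[0.016,-0.024,0],"rotation":[0,0,-0.165],"gripper":0.3},{"slide":[0.016,-0.024,-0.04],"rotation":[0,0,0],"gripper":0.3},{"slide":[0,0,-0.04],"rotation":[0,0,0],"gripper":0.3},{"slide":[0,0,0],"rotation":[0,0,0],"gripper":0.3}]'
python3 - <<'E'
from h import *
st,im=snap("wrist","c4"); print(st["position"],st["eef_rot"],st["contact_force"],st["gripper_width"])
E
```

```text
time_s: 8.72
position: [0.4992, 0.091, 0.1189]
eef_rot: [-179.6, -0.1, 97.7]
contact_force: [0.2, 0.9, -2.2]
gripper_width: 0.487
[0.49920664 0.09098308 0.11887258] [-1.79647676e+02 -6.73411989e-02  9.77067867e+01] [ 0.21744175  0.8737085  -2.17701038] 0.48698698828513204
```

View pics/c4.png

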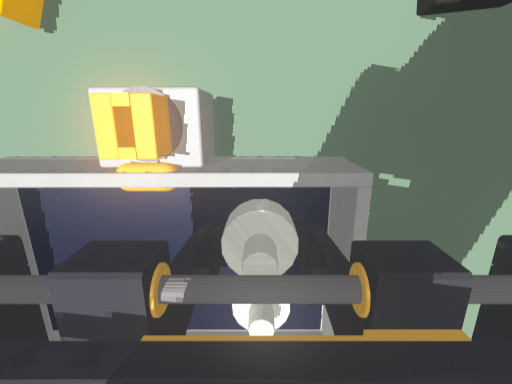

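```bash
python3 -m handwheel '[{"slide":[0.001,0,-0.02],"rotation":[0,0,0],"gripper":0.3},{"slide":[0,0,-0.014],"rotation":[0,0,0],"gripper":0.3},{"slide":[0,0,0],"rotation":[0,0,0],"gripper":0.3},{"slide":[0,0,0],"rotation":[0,0,0],"gripper":0.62},{"slide":[0,0,0],"rotation":[0,0,0],"gripper":0.62},{"slide":[0,0,0.04],"rotation":[0,0,0],"gripper":0.62},{"slide":[0,0,0.055],"rotation":[0,0,0],"gripper":0.75},{"slide":[-0.01,-0.04,0.035],"rotation":[0,0,0],"gripper":0.75}]'
python3 -m handwheel '[{"slide":[-0.012,-0.055,0],"rotation":[0,0,0],"gripper":0.75},{"slide":[-0.012,-0.055,0],"rotation":[0,0,0],"gripper":0.75},{"slide":[-0.012,-0.055,0],"rotation":[0,0,0],"gripper":0.75},{"slide":[-0.012,-0.055,0],"rotation":[0,0,0],"gripper":0.75},{"slide":[-0.012,-0.055,0],"rotation":[0,0,0],"gripper":0.75},{"slide":[0,0,0],"rotation":[0,0,0],"gripper":0.75},{"slide":[0,0,0],"rotation":[0,0,0],"gripper":0.75}]'
python3 - <<'E'
from h import *
st,im=snap("wrist","c5"); print(st["position"],st["eef_rot"],st["contact_force"],st["gripper_width"])
print(proj("wrist",[[.4293,-.2255,.022],[.4012,-.3293,.022]],st))
E
```

```text
time_s: 9.78
position: [0.4919, 0.0519, 0.2197]
eef_rot: [179.8, 0.1, 97.9]
contact_force: [0.9, -1.3, 0.2]
gripper_width: 0.748
time_s: 10.65
position: [0.4314, -0.2234, 0.217]
eef_rot: [180.0, -0.0, 97.7]
contact_force: [-0.2, -0.7, 0.9]
gripper_width: 0.75
[ 0.43139367 -0.22335571  0.21701097] [ 1.79987156e+02 -7.65732783e-03  9.77291060e+01] [-0.1974459  -0.67226638  0.94109346] 0.7501589348306915
[[257.78158936 182.19018879]
 [158.96730381 141.70230805]]
```

View pics/c5.png

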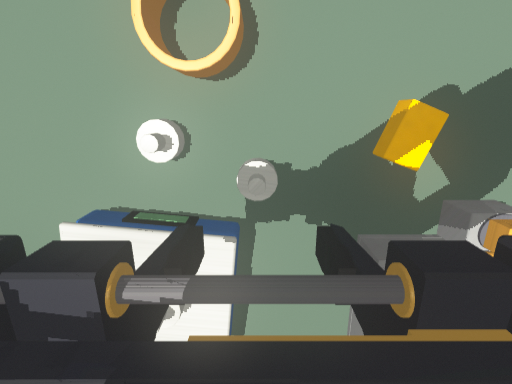

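```bash
python3 -m handwheel '[{"slide":[-0.002,-0.002,-0.05],"rotation":[0,0,0],"gripper":0.75},{"slide":[0,0,-0.05],"rotation":[0,0,0],"gripper":0.75},{"slide":[0,0,-0.03],"rotation":[0,0,0],"gripper":0.75},{"slide":[0,0,-0.015],"rotation":[0,0,0],"gripper":0.75},{"slide":[0,0,0],"rotation":[0,0,0],"gripper":0.75},{"slide":[0,0,0],"rotation":[0,0,0],"gripper":0.3},{"slide":[0,0,0],"rotation":[0,0,0],"gripper":0.3},{"slide":[0,0,0],"rotation":[0,0,0],"gripper":0.3},{"slide":[0,0,0],"rotation":[0,0,0],"gripper":0.3}]' 30
```

```text
time_s: 11.82
position: [0.4298, -0.2259, 0.0725]
eef_rot: [179.9, 0.1, 97.7]
contact_force: [1.0, 1.4, 6.1]
gripper_width: 0.488
```

```bash
python3 -m handwheel '[{"slide":[0,0,0.04],"rotation":[0,0,0],"gripper":0.3},{"slide":[0,0.01,0.05],"rotation":[0,0,0],"gripper":0.3},{"slide":[0.015,0.04,0.03],"rotation":[0,0,0],"gripper":0.3},{"slide":[0.03,0.05,0],"rotation":[0,0,0],"gripper":0.3},{"slide":[0.03,0.05,0],"rotation":[0,0,0],"gripper":0.3},{"slide":[0.035,0.04,0],"rotation":[0,0,0],"gripper":0.3},{"slide":[0.039,0.013,-0.03],"rotation":[0,0,0],"gripper":0.3},{"slide":[0,0,-0.04],"rotation":[0,0,0],"gripper":0.3},{"slide":[0,0,0],"rotation":[0,0,0],"gripper":0.3}]'
python3 - <<'E'
from h import *
st,im=snap("wrist","c6"); print(st["position"],st["eef_rot"],st["contact_force"],st["gripper_width"])
E
```

```text
time_s: 12.95
position: [0.577, -0.0224, 0.1191]
eef_rot: [-179.6, -0.1, 97.8]
contact_force: [-0.1, 0.0, -1.9]
gripper_width: 0.488
[ 0.57704649 -0.02235585  0.11908748] [-1.79612991e+02 -1.49147776e-01  9.77650039e+01] [-0.0557359   0.04840966 -1.9279342 ] 0.4880114710578418
```

View pics/c6.png

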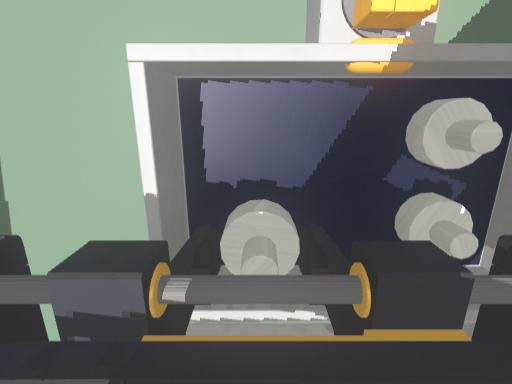

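```bash
python3 -m handwheel '[{"slide":[0.001,0,-0.025],"rotation":[0,0,0],"gripper":0.3},{"slide":[0,0,-0.013],"rotation":[0,0,0],"gripper":0.3},{"slide":[0,0,0],"rotation":[0,0,0],"gripper":0.3},{"slide":[0,0,0],"rotation":[0,0,0],"gripper":0.62},{"slide":[0,0,0],"rotation":[0,0,0],"gripper":0.62},{"slide":[0,0,0.04],"rotation":[0,0,0],"gripper":0.62},{"slide":[0,0,0.055],"rotation":[0,0,0],"gripper":0.75},{"slide":[-0.03,-0.03,0.045],"rotation":[0,0,0],"gripper":0.75}]'
python3 -m handwheel '[{"slide":[-0.03,-0.055,0],"rotation":[0,0,0],"gripper":0.75},{"slide":[-0.03,-0.055,0],"rotation":[0,0,0],"gripper":0.75},{"slide":[-0.03,-0.055,0],"rotation":[0,0,0],"gripper":0.75},{"slide":[-0.03,-0.055,0],"rotation":[0,0,0],"gripper":0.75},{"slide":[-0.026,-0.055,0],"rotation":[0,0,0],"gripper":0.75},{"slide":[0,0,0],"rotation":[0,0,0],"gripper":0.75},{"slide":[0,0,0],"rotation":[0,0,0],"gripper":0.75}]'
python3 - <<'E'
from h import *
st,im=snap("wrist","c7"); print(st["position"],st["eef_rot"],st["contact_force"],st["gripper_width"])
print(proj("wrist",[[.4012,-.3293,.022],[.5508,-.3028,.082]],st))
E
```

```text
time_s: 14.0
position: [0.5501, -0.0523, 0.2264]
eef_rot: [179.8, 0.1, 97.9]
contact_force: [-0.7, -0.8, 0.3]
gripper_width: 0.75
time_s: 14.88
position: [0.4038, -0.327, 0.2241]
eef_rot: [180.0, 0.0, 97.7]
contact_force: [0.2, -0.2, -0.2]
gripper_width: 0.75
[ 0.4037916  -0.32698098  0.22410472] [1.79977795e+02 8.22065515e-03 9.77268948e+01] [ 0.19174457 -0.16885528 -0.16636676] 0.7500148483899228
[[257.7782     180.07408737]
 [263.63625823 339.79109441]]
```

View pics/c7.png

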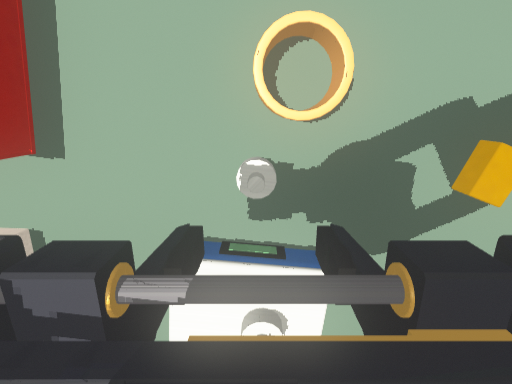

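```bash
python3 -m handwheel '[{"slide":[-0.002,-0.002,-0.05],"rotation":[0,0,0],"gripper":0.75},{"slide":[0,0,-0.05],"rotation":[0,0,0],"gripper":0.75},{"slide":[0,0,-0.035],"rotation":[0,0,0],"gripper":0.75},{"slide":[0,0,-0.017],"rotation":[0,0,0],"gripper":0.75},{"slide":[0,0,0],"rotation":[0,0,0],"gripper":0.75},{"slide":[0,0,0],"rotation":[0,0,0],"gripper":0.3},{"slide":[0,0,0],"rotation":[0,0,0],"gripper":0.3},{"slide":[0,0,0],"rotation":[0,0,0],"gripper":0.3},{"slide":[0,0,0],"rotation":[0,0,0],"gripper":0.3}]' 30
```

```text
time_s: 16.05
position: [0.4022, -0.3296, 0.0727]
eef_rot: [179.9, 0.1, 97.7]
contact_force: [0.9, 2.0, 6.6]
gripper_width: 0.49
```

```bash
python3 -m handwheel '[{"slide":[0,0,0.04],"rotation":[0,0,0],"gripper":0.3},{"slide":[0,0.01,0.05],"rotation":[0,0,0],"gripper":0.3},{"slide":[0.015,0.04,0.03],"rotation":[0,0,0],"gripper":0.3},{"slide":[0.02,0.05,0],"rotation":[0,0,0],"gripper":0.3},{"slide":[0.02,0.05,0],"rotation":[0,0,0],"gripper":0.3},{"slide":[0.02,0.05,0],"rotation":[0,0,0],"gripper":0.3},{"slide":[0.02,0.05,0],"rotation":[0,0,0],"gripper":0.3},{"slide":[0.02,0.048,-0.03],"rotation":[0,0,0],"gripper":0.3},{"slide":[0,0,-0.04],"rotation":[0,0,0],"gripper":0.3},{"slide":[0,0,0],"rotation":[0,0,0],"gripper":0.3}]'
python3 - <<'E'
from h import *
st,im=snap("wrist","c8"); print(st["position"],st["eef_rot"],st["contact_force"],st["gripper_width"])
E
```

```text
time_s: 17.3
position: [0.5155, -0.0306, 0.1198]
eef_rot: [-179.7, -0.1, 97.8]
contact_force: [0.3, 1.0, -2.0]
gripper_width: 0.49
[ 0.51553183 -0.03061913  0.11978813] [-1.79674779e+02 -1.41316430e-01  9.77945447e+01] [ 0.27273472  0.99658718 -1.96422783] 0.4898475664924936
```

View pics/c8.png

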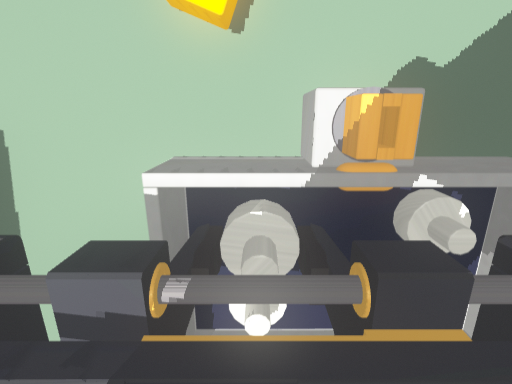

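```bash
python3 -m handwheel '[{"slide":[0.001,0,-0.025],"rotation":[0,0,0],"gripper":0.3},{"slide":[0,0,-0.0135],"rotation":[0,0,0],"gripper":0.3},{"slide":[0,0,0],"rotation":[0,0,0],"gripper":0.3},{"slide":[0,0,0],"rotation":[0,0,0],"gripper":0.62},{"slide":[0,0,0],"rotation":[0,0,0],"gripper":0.62},{"slide":[0,0,0.04],"rotation":[0,0,0],"gripper":0.62},{"slide":[0,0,0.06],"rotation":[0,0,0],"gripper":0.75},{"slide":[0,-0.03,0.06],"rotation":[0,0,0],"gripper":0.75}]'
python3 -m handwheel '[{"slide":[0.007,-0.05,0.02],"rotation":[0,0,0],"gripper":0.75},{"slide":[0.007,-0.05,0],"rotation":[0,0,0],"gripper":0.75},{"slide":[0.007,-0.05,0],"rotation":[0,0,0],"gripper":0.75},{"slide":[0.007,-0.05,0],"rotation":[0,0,0],"gripper":0.75},{"slide":[0.007,-0.042,0],"rotation":[0,0,0],"gripper":0.75},{"slide":[0,0,0],"rotation":[0,0,0],"gripper":0.75},{"slide":[0,0,0],"rotation":[0,0,0],"gripper":0.75}]'
python3 - <<'E'
from h import *
st,im=snap("wrist","c9"); print(st["position"],st["eef_rot"],st["contact_force"],st["gripper_width"])
print(proj("wrist",[[.5508,-.3028,.082]],st))
E
```

```text
time_s: 18.35
position: [0.5175, -0.0585, 0.2418]
eef_rot: [179.9, 0.0, 97.9]
contact_force: [0.9, -0.5, -1.2]
gripper_width: 0.747
time_s: 19.23
position: [0.5526, -0.3005, 0.2594]
eef_rot: [180.0, -0.0, 97.8]
contact_force: [0.5, -0.1, 0.2]
gripper_width: 0.753
[ 0.55260388 -0.30048704  0.25941557] [ 1.79997201e+02 -1.88421959e-02  9.77597233e+01] [ 0.53272728 -0.10797858  0.20490843] 0.7528860023273354
[[257.41872306 186.84319965]]
```

View pics/c9.png

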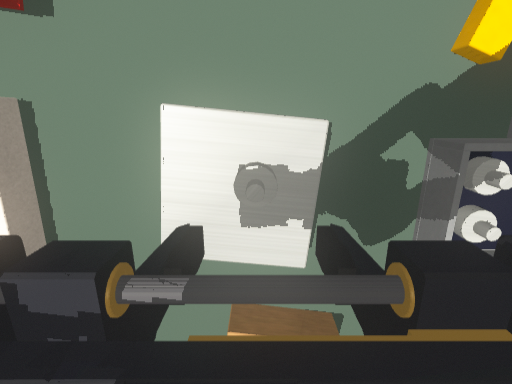

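```bash
python3 -m handwheel '[{"slide":[-0.003,-0.002,-0.05],"rotation":[0,0,0],"gripper":0.75},{"slide":[0,0,-0.05],"rotation":[0,0,0],"gripper":0.75},{"slide":[0,0,-0.025],"rotation":[0,0,0],"gripper":0.75},{"slide":[0,0,0],"rotation":[0,0,0],"gripper":0.75},{"slide":[0,0,0],"rotation":[0,0,0],"gripper":0.75},{"slide":[0,0,0],"rotation":[0,0,0],"gripper":0.3},{"slide":[0,0,0],"rotation":[0,0,0],"gripper":0.3},{"slide":[0,0,0],"rotation":[0,0,0],"gripper":0.3},{"slide":[0,0,0],"rotation":[0,0,0],"gripper":0.3}]' 30
```

```text
time_s: 20.4
position: [0.55, -0.3036, 0.135]
eef_rot: [179.9, 0.1, 97.7]
contact_force: [-0.9, -0.1, 5.9]
gripper_width: 0.488
```

```bash
python3 -m handwheel '[{"slide":[0,0,0.04],"rotation":[0,0,0],"gripper":0.3},{"slide":[0,0.02,0.05],"rotation":[0,0,0],"gripper":0.3},{"slide":[-0.002,0.05,0],"rotation":[0,0,0],"gripper":0.3},{"slide":[-0.002,0.055,0],"rotation":[0,0,0],"gripper":0.3},{"slide":[-0.002,0.055,0],"rotation":[0,0,0],"gripper":0.3},{"slide":[-0.002,0.055,0],"rotation":[0,0,0],"gripper":0.3},{"slide":[-0.002,0.055,0],"rotation":[0,0,0],"gripper":0.3},{"slide":[-0.001,0.048,-0.03],"rotation":[0,0,0],"gripper":0.3},{"slide":[0,0,-0.05],"rotation":[0,0,0],"gripper":0.3},{"slide":[0,0,0],"rotation":[0,0,0],"gripper":0.3}]'
python3 - <<'E'
from h import *
st,im=snap("wrist","d1"); print(st["position"],st["eef_rot"],st["contact_force"],st["gripper_width"])
E
```

```text
time_s: 21.65
position: [0.5371, 0.0353, 0.1414]
eef_rot: [-179.6, -0.1, 97.8]
contact_force: [0.0, -0.2, -1.8]
gripper_width: 0.49
[0.53712293 0.03534073 0.14142367] [-1.79555758e+02 -1.33214185e-01  9.77915068e+01] [ 0.04443767 -0.21821599 -1.78017633] 0.48963178311593153
```

View pics/d1.png

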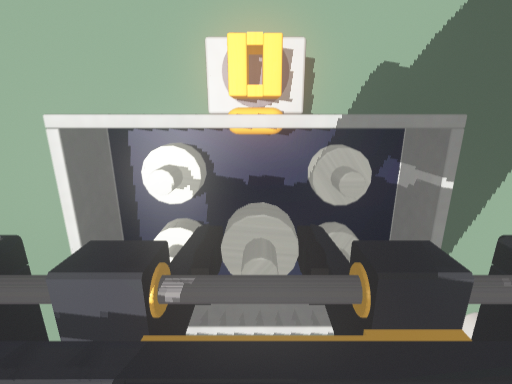

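```bash
python3 -m handwheel '[{"slide":[0.001,0,-0.03],"rotation":[0,0,0],"gripper":0.3},{"slide":[0,0,-0.028],"rotation":[0,0,0],"gripper":0.3},{"slide":[0,0,0],"rotation":[0,0,0],"gripper":0.3},{"slide":[0,0,0],"rotation":[0,0,0],"gripper":0.6},{"slide":[0,0,0],"rotation":[0,0,0],"gripper":0.6},{"slide":[0,0,0.04],"rotation":[0,0,0],"gripper":0.6},{"slide":[0,0,0.06],"rotation":[0,0,0],"gripper":0.6},{"slide":[-0.03,0,0.06],"rotation":[0,0,0],"gripper":0},{"slide":[-0.04,0,0.04],"rotation":[0,0,0],"gripper":0},{"slide":[0,0,0],"rotation":[0,0,0],"gripper":0}]'
python3 - <<'E'
from h import *
st,im=snap("wrist","d2"); print(st["position"],st["eef_rot"],st["contact_force"],st["gripper_width"])
snap("side","d2s",(200,90,360,250),4)
E
```

```text
time_s: 22.95
position: [0.4707, 0.0349, 0.2861]
eef_rot: [179.6, 0.1, 97.8]
contact_force: [0.3, -0.7, -0.2]
gripper_width: 0.289
[0.47065521 0.03491075 0.28608394] [1.79586067e+02 1.33957539e-01 9.77511242e+01] [ 0.31676354 -0.66677265 -0.16818166] 0.28925212365725744
```

View pics/d2.png

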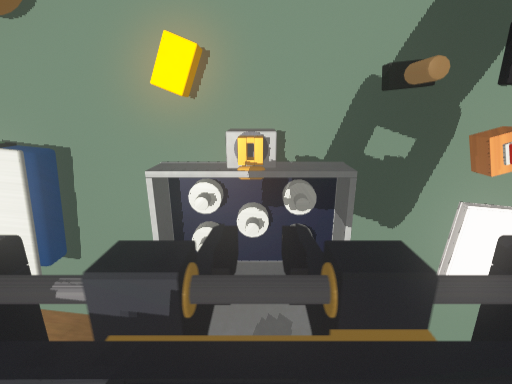

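View pics/d2s.png

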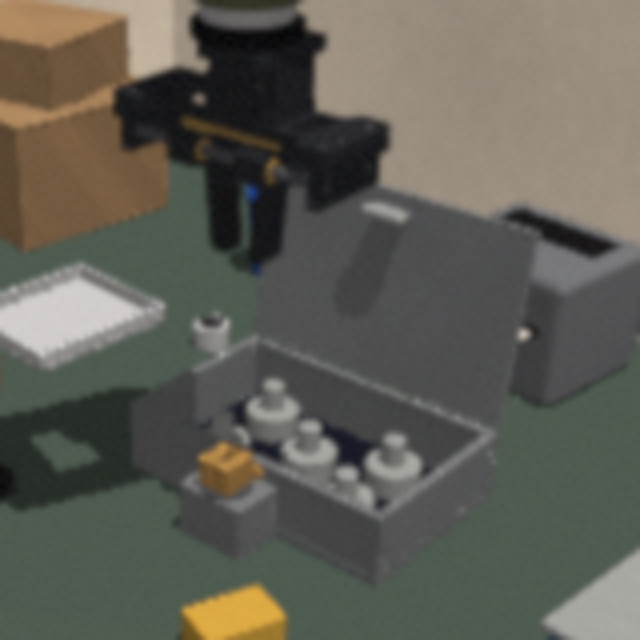

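Run:
```python
from h import *
C=np.array([.543,.0345]);a=np.radians(7.75);ex=np.array([np.cos(a),np.sin(a)]);ey=np.array([-np.sin(a),np.cos(a)])
for th in (1.6,1.65,1.7,1.75):
    for y in (-.123,.123):
        X=np.r_[C+(.078-.158*np.cos(th)+.003*np.sin(th))*ex+y*ey,.063+.158*np.sin(th)]
        print(th,y,X.round(3),proj("top",X).round(1))
for z in (0,.05,.1): print(z,plane("top",[(230,96),(271,96),(224,86),(282,90),(226,22),(284,24)],z).round(3).tolist())
```

```text
1.6 -0.123 [ 0.644 -0.076  0.221] [[307.8 104.2]]
1.6 0.123 [0.611 0.168 0.221] [[191.7 111.9]]
1.65 -0.123 [ 0.652 -0.075  0.221] [[307.4 100.8]]
1.65 0.123 [0.619 0.169 0.221] [[191.5 108.5]]
1.7 -0.123 [ 0.66  -0.074  0.22 ] [[307.   97.6]]
1.7 0.123 [0.627 0.17  0.22 ] [[191.4 105.2]]
1.75 -0.123 [ 0.668 -0.073  0.218] [[306.5  94.5]]
1.75 0.123 [0.635 0.171 0.218] [[191.3 102.1]]
0 [[0.756, 0.105, 0.0], [0.763, -0.003, 0.0], [0.784, 0.122, 0.0], [0.782, -0.031, 0.0], [0.975, 0.131, 0.0], [0.979, -0.028, 0.0]]
0.05 [[0.733, 0.101, 0.05], [0.74, -0.002, 0.05], [0.759, 0.118, 0.05], [0.758, -0.029, 0.05], [0.942, 0.127, 0.05], [0.946, -0.025, 0.05]]
0.1 [[0.709, 0.098, 0.1], [0.716, -0.0, 0.1], [0.735, 0.114, 0.1], [0.733, -0.026, 0.1], [0.909, 0.122, 0.1], [0.913, -0.023, 0.1]]
```

```bash
python3 -m handwheel '[{"slide":[0,0,0.04],"rotation":[0,0,0],"gripper":0},{"slide":[0.03,0.003,0],"rotation":[0,0,0],"gripper":0},{"slide":[0.04,0.003,0],"rotation":[0,0,0],"gripper":0},{"slide":[0.04,0.003,0],"rotation":[0,0,0],"gripper":0},{"slide":[0.04,0.003,0],"rotation":[0,0,0],"gripper":0},{"slide":[0.043,0.004,0],"rotation":[0,0,0],"gripper":0},{"slide":[0,0,0],"rotation":[0,0,0],"gripper":0}]'
python3 - <<'E'
from h import *
st=arm.read_state(); print(st["position"],st["eef_rot"],st["contact_force"],st["gripper_width"])
snap("side","d3s",(200,60,360,220),4)
E
```

```text
time_s: 23.92
position: [0.6671, 0.0507, 0.3181]
eef_rot: [-179.8, -0.1, 97.8]
contact_force: [-0.5, 0.7, 0.3]
gripper_width: 0.004
[0.66708511 0.0506831  0.31814144] [-1.79764243e+02 -5.70077931e-02  9.77552217e+01] [-0.54916832  0.67421768  0.26201187] 0.003673501467117415
```

View pics/d3s.png

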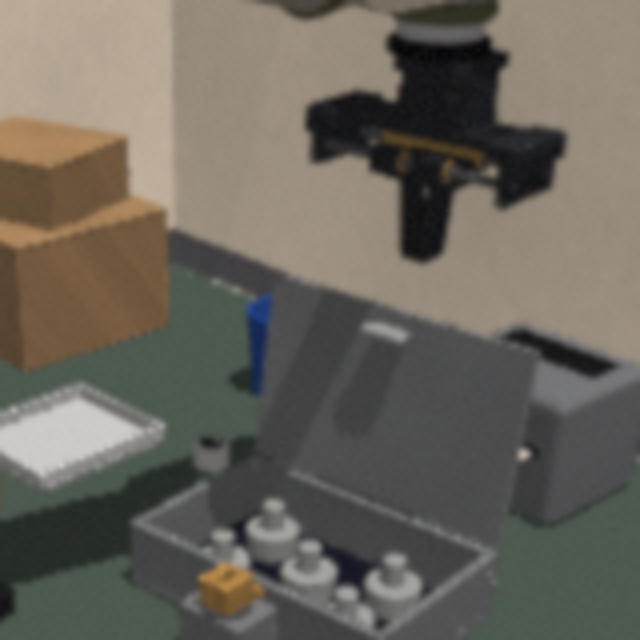

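```bash
python3 -m handwheel '[{"slide":[0,0,-0.03],"rotation":[0,0,0],"gripper":0},{"slide":[0,0,-0.029],"rotation":[0,0,0],"gripper":0},{"slide":[0,0,0],"rotation":[0,0,0],"gripper":0},{"slide":[-0.012,-0.0016,0],"rotation":[0,0,0],"gripper":0},{"slide":[-0.012,-0.0016,0],"rotation":[0,0,0],"gripper":0},{"slide":[-0.012,-0.0016,0],"rotation":[0,0,0],"gripper":0}]'
python3 - <<'E'
from h import *
st=arm.read_state(); print(st["position"],st["eef_rot"],st["contact_force"],st["gripper_width"])
snap("side","d4s",(200,60,360,220),4)
E
```

```text
time_s: 24.72
position: [0.6288, 0.0458, 0.2652]
eef_rot: [179.8, 0.1, 97.7]
contact_force: [1.9, -0.3, 0.1]
gripper_width: 0.002
[0.62878065 0.04580148 0.26524809] [1.79769301e+02 5.20013052e-02 9.77450696e+01] [ 1.9289209  -0.34695318  0.09186527] 0.0022923342860620742
```

View pics/d4s.png

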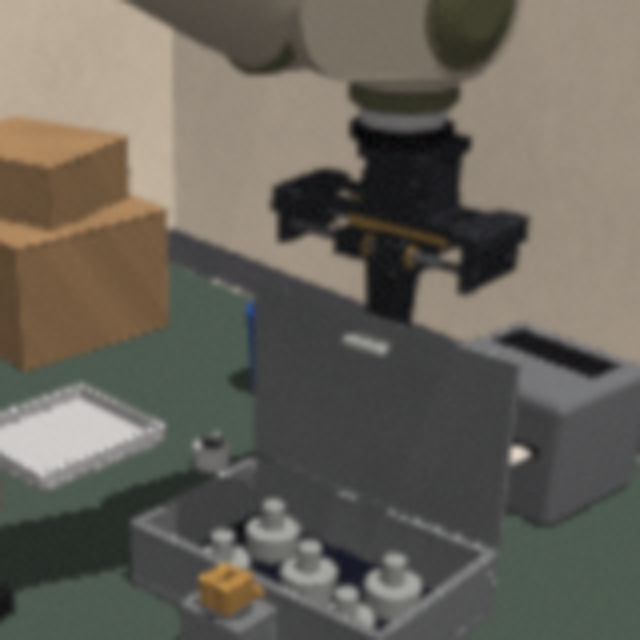

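```bash
python3 -m handwheel '[{"slide":[-0.015,-0.002,-0.006],"rotation":[0,0,0],"gripper":0},{"slide":[-0.015,-0.002,-0.007],"rotation":[0,0,0],"gripper":0},{"slide":[-0.017,-0.0024,-0.008],"rotation":[0,0,0],"gripper":0},{"slide":[-0.017,-0.0024,-0.010],"rotation":[0,0,0],"gripper":0},{"slide":[-0.015,-0.002,-0.0125],"rotation":[0,0,0],"gripper":0},{"slide":[-0.015,-0.002,-0.0125],"rotation":[0,0,0],"gripper":0},{"slide":[0,0,0],"rotation":[0,0,0],"gripper":0}]'
python3 - <<'E'
from h import *
st=arm.read_state(); print(st["position"],st["eef_rot"],st["contact_force"],st["gripper_width"])
snap("side","d5s",(200,60,360,220),4)
E
```

```text
time_s: 25.65
position: [0.5344, 0.0331, 0.2077]
eef_rot: [-180.0, -0.0, 97.7]
contact_force: [-0.1, 1.1, 0.1]
gripper_width: 0.01
[0.53442992 0.03305571 0.20769037] [-1.79983748e+02 -4.61244352e-03  9.77299497e+01] [-0.13032517  1.09762519  0.09651977] 0.00983479813391568
```

View pics/d5s.png

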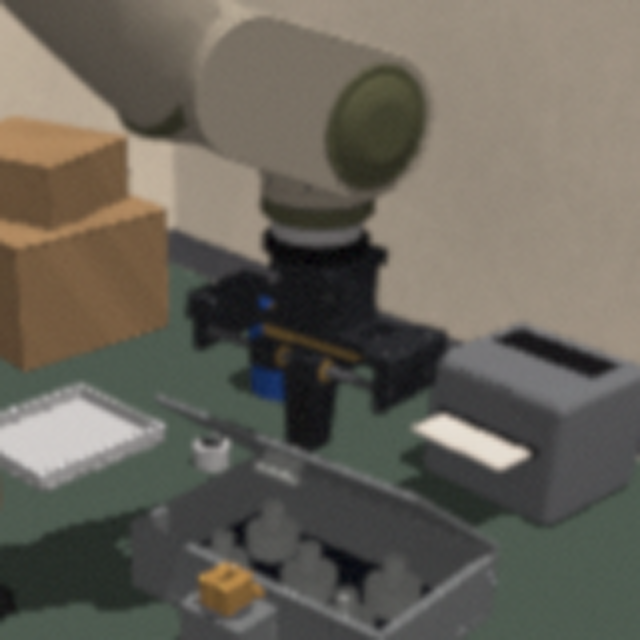

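```bash
python3 -m handwheel '[{"slide":[-0.01,-0.0014,-0.012],"rotation":[0,0,0],"gripper":0},{"slide":[-0.01,-0.0014,-0.013],"rotation":[0,0,0],"gripper":0},{"slide":[-0.008,-0.001,-0.012],"rotation":[0,0,0],"gripper":0},{"slide":[-0.01,-0.0014,-0.01],"rotation":[0,0,0],"gripper":0},{"slide":[-0.01,-0.0014,-0.004],"rotation":[0,0,0],"gripper":0},{"slide":[-0.006,-0.001,-0.003],"rotation":[0,0,0],"gripper":0},{"slide":[0,0,0],"rotation":[0,0,0],"gripper":0}]'
python3 - <<'E'
from h import *
st=arm.read_state(); print(st["position"],st["eef_rot"],st["contact_force"],st["gripper_width"])
snap("side","d6s",(200,60,360,220),4)
E
```

```text
time_s: 26.58
position: [0.4808, 0.0255, 0.1533]
eef_rot: [180.0, 0.0, 97.7]
contact_force: [0.3, -0.5, 0.3]
gripper_width: 0.005
[0.48076291 0.02545273 0.15331042] [1.79995478e+02 3.68529234e-03 9.77391209e+01] [ 0.26942496 -0.47356408  0.33912648] 0.005145218869477585
```

View pics/d6s.png

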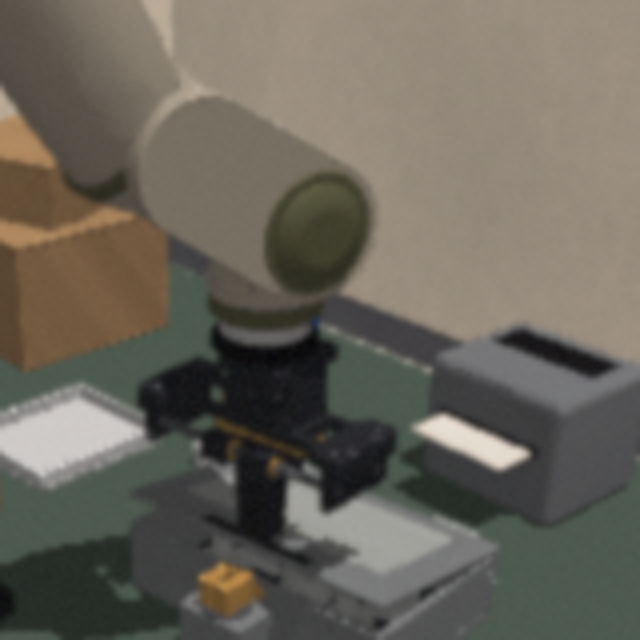

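```bash
python3 -m handwheel '[{"slide":[0,0,-0.006],"rotation":[0,0,0],"gripper":0},{"slide":[0,0,-0.005],"rotation":[0,0,0],"gripper":0},{"slide":[0,0,-0.003],"rotation":[0,0,0],"gripper":0},{"slide":[0,0,0],"rotation":[0,0,0],"gripper":0}]'
python3 -m handwheel '[{"slide":[0,0,-0.003],"rotation":[0,0,0],"gripper":0},{"slide":[0,0,0],"rotation":[0,0,0],"gripper":0}]'
python3 -m handwheel '[{"slide":[0,0,-0.002],"rotation":[0,0,0],"gripper":0},{"slide":[0,0,0],"rotation":[0,0,0],"gripper":0}]'
```

```text
time_s: 27.12
position: [0.4808, 0.0255, 0.1387]
eef_rot: [-180.0, -0.0, 97.8]
contact_force: [0.3, -0.7, 0.6]
gripper_width: 0.003
time_s: 27.38
position: [0.4808, 0.0255, 0.1357]
eef_rot: [-180.0, -0.0, 97.7]
contact_force: [0.1, -0.2, -0.3]
gripper_width: 0.004
time_s: 27.62
position: [0.4809, 0.0255, 0.1339]
eef_rot: [180.0, -0.0, 97.7]
contact_force: [0.4, 0.3, -0.3]
gripper_width: 0.005
```

```bash
python3 -m handwheel '[{"slide":[0,0,-0.002],"rotation":[0,0,0],"gripper":0},{"slide":[0,0,0],"rotation":[0,0,0],"gripper":0}]'
python3 - <<'E'
from h import *
snap("wrist","d7")
snap("side","d7s",(200,140,320,240),5)
E
```

```text
time_s: 27.88
position: [0.4808, 0.0255, 0.1319]
eef_rot: [-180.0, -0.0, 97.7]
contact_force: [-0.7, -0.9, -0.4]
gripper_width: 0.003
```

View pics/d7.png

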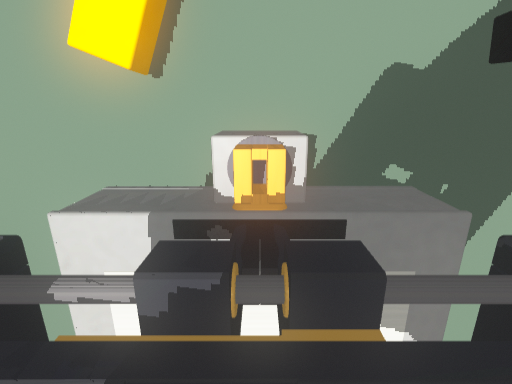

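View pics/d7s.png

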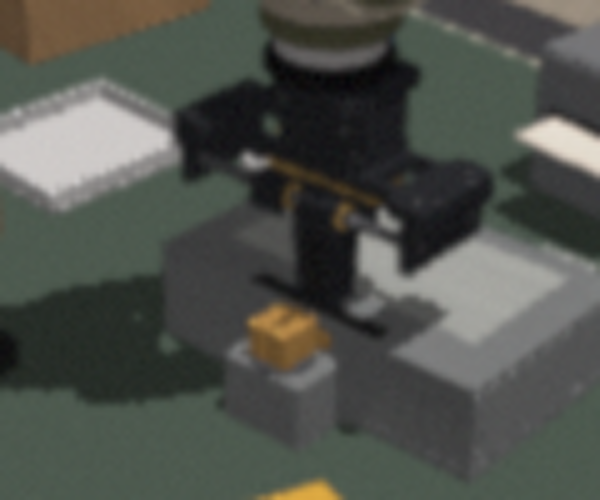

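```bash
python3 -m handwheel '[{"slide":[0,0,-0.002],"rotation":[0,0,0],"gripper":0},{"slide":[0,0,0],"rotation":[0,0,0],"gripper":0}]'
python3 -m handwheel '[{"slide":[0,0,-0.001],"rotation":[0,0,0],"gripper":0},{"slide":[0,0,0],"rotation":[0,0,0],"gripper":0}]'
python3 -m handwheel '[{"slide":[0,0,-0.001],"rotation":[0,0,0],"gripper":0},{"slide":[0,0,0],"rotation":[0,0,0],"gripper":0}]'
```

```text
time_s: 28.22
position: [0.4809, 0.0255, 0.1303]
eef_rot: [180.0, 0.0, 97.7]
contact_force: [-0.6, -0.7, 4.6]
gripper_width: 0.011
time_s: 28.48
position: [0.4809, 0.0255, 0.1301]
eef_rot: [179.9, 0.0, 97.8]
contact_force: [-4.9, 0.4, 17.1]
gripper_width: 0.003
time_s: 28.72
position: [0.4809, 0.0255, 0.13]
eef_rot: [179.9, 0.0, 97.8]
contact_force: [-7.7, 0.1, 26.3]
gripper_width: 0.003
```

```bash
python3 -m handwheel '[{"slide":[0,0,0.05],"rotation":[0,0,0],"gripper":0.5},{"slide":[0,0.02,0.05],"rotation":[0,0,0],"gripper":0.5},{"slide":[-0.015,0.055,0.02],"rotation":[0,0,0],"gripper":0.5},{"slide":[-0.015,0.055,0],"rotation":[0,0,0],"gripper":0.5},{"slide":[-0.015,0.055,0],"rotation":[0,0,0],"gripper":0.5},{"slide":[-0.015,0.055,0],"rotation":[0,0,0],"gripper":0.5},{"slide":[-0.015,0.055,0],"rotation":[0,0,0],"gripper":0.5},{"slide":[0,0.012,0],"rotation":[0,0,0],"gripper":0.5},{"slide":[0,0,0],"rotation":[0,0,0],"gripper":0.5},{"slide":[0,0,0],"rotation":[0,0,0],"gripper":0.5}]'
python3 - <<'E'
from h import *
st,im=snap("wrist","e1"); print(st["position"],st["eef_rot"],st["contact_force"],st["gripper_width"])
cv2.imwrite("pics/e1z.png",cv2.resize(im[100:260,170:350],None,fx=4,fy=3.7,interpolation=cv2.INTER_CUBIC))
print(repr(st["position"].tolist()),st["eef_rot"].tolist())
snap("top","e1t",(180,90,330,230),4)
E
```

```text
time_s: 29.98
position: [0.4063, 0.3313, 0.2479]
eef_rot: [-180.0, 0.0, 97.7]
contact_force: [0.3, 0.5, 0.0]
gripper_width: 0.499
[0.4063254  0.33134054 0.24792052] [-1.79984194e+02  2.41572807e-02  9.76601634e+01] [0.27873072 0.45722381 0.01604039] 0.4992386798024748
[0.4063254010408608, 0.33134054481682157, 0.24792051877271692] [-179.98419365870856, 0.024157280732140844, 97.66016337581642]
```

View pics/e1.png

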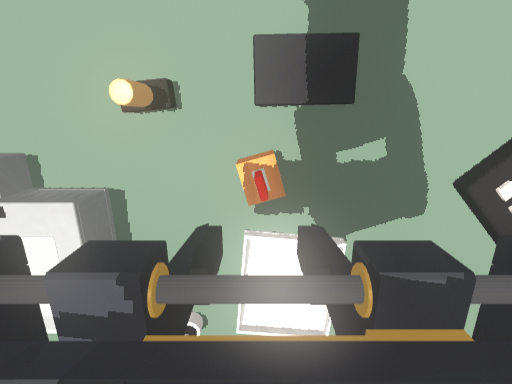

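View pics/e1t.png

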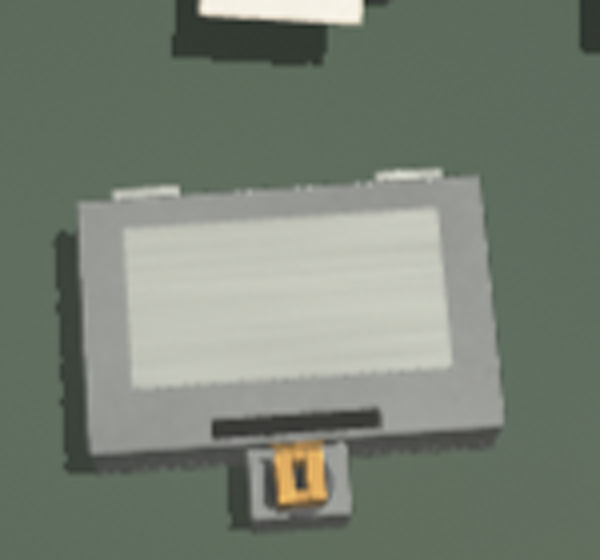

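View pics/e1z.png

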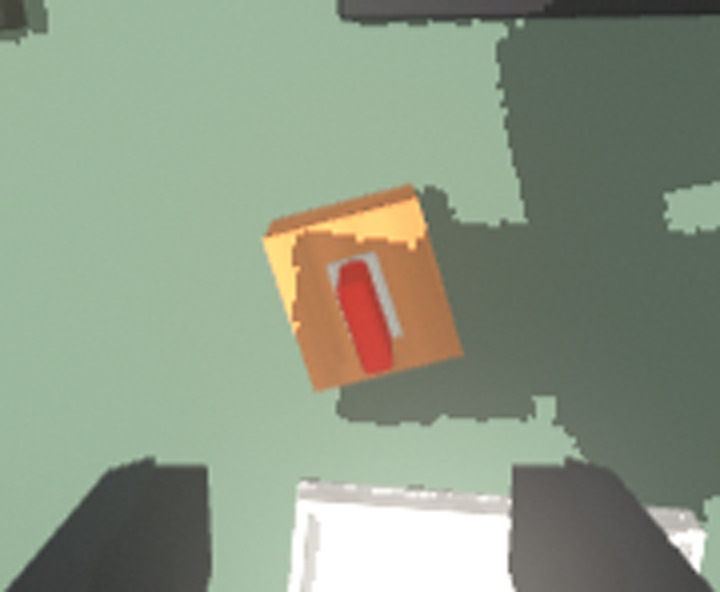

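Run:
```python
from h import *
P=lambda u,v:plane("top",(180+u/4,90+v/4),.066)[0]
bl,br,fl,fr=P(80,203),P(478,177),P(92,455),P(503,428)
print(bl,br,fl,fr)
print("lens",np.linalg.norm(fl-fr),np.linalg.norm(bl-br),np.linalg.norm((fl+fr-bl-br)/2))
for d in (fl-fr,bl-br): print(np.degrees(np.arctan2(-d[0],d[1])))
d=(bl+br-fl-fr);print(np.degrees(np.arctan2(d[1],d[0])))
print("front mid",(fl+fr)/2)
print("slot",plane("top",(180+301/4,90+475/4),.072))
```

```text
[0.60358396 0.16420507 0.066     ] [ 0.6357552 -0.075711   0.066    ] [0.44826817 0.14355138 0.066     ] [ 0.48007563 -0.09628606  0.066     ]
lens 0.2419374181701246 0.24206343407352077 0.15685815189544422
7.554534777697901
7.6374451053285854
7.55168615796468
front mid [0.4641719  0.02363266 0.066     ]
slot [[0.44296218 0.02059502 0.072     ]]
```

Run:
```python
from h import *
st=dict(position=np.array([0.4063254,0.33134054,0.24792052]),eef_rot=np.array([-179.98419365870856, 0.024157280732140844, 97.66016337581642]))
Q=lambda u,v,z:plane("wrist",(170+u/4,100+v/3.7),z,st)[0]
b=[Q(263,238,.034),Q(415,195,.034),Q(462,353,.034),Q(315,391,.034)]
for p in b: print(p.round(4))
print("ctr",np.mean(b,0))
for i,j in ((0,3),(1,2)):
    d=b[j]-b[i]; print("len",np.linalg.norm(d),np.degrees(np.arctan2(d[1],d[0])))
for i,j in ((0,1),(3,2)):
    d=b[j]-b[i]; print("len",np.linalg.norm(d),np.degrees(np.arctan2(d[1],d[0]))-90)
im=cv2.imread("pics/e1_raw.png"); hsv=cv2.cvtColor(im,cv2.COLOR_BGR2HSV)
m=((hsv[...,0]<8)|(hsv[...,0]>172))&(hsv[...,1]>170)&(hsv[...,2]>60)
m=m.astype(np.uint8)*255
c=max(cv2.findContours(m,0,1)[0],key=cv2.contourArea); r=cv2.minAreaRect(c); print(r, cv2.boundingRect(c))
print(im[165:205:2,262].tolist()); 
z=cv2.resize(im[160:210,240:290],None,fx=12,fy=12,interpolation=cv2.INTER_NEAREST);cv2.imwrite("pics/e1k.png",z)
C=np.mean(b,0)[:2]
for yaw in (24.4,):
  a=np.radians(yaw);ex=np.array([np.cos(a),np.sin(a)]);ey=np.array([-ex[1],ex[0]])
  print("pred top face",proj("wrist",[np.r_[C+sx*.013*ex+sy*.004*ey,.07] for sx,sy in ((-1,-1),(-1,1),(1,1),(1,-1))],st).round(1).tolist())
```

```text
[0.3921 0.303  0.034 ]
[0.3739 0.3424 0.034 ]
[0.4199 0.3627 0.034 ]
[0.4377 0.323  0.034 ]
ctr [0.40592227 0.33275354 0.034     ]
len 0.0498237245939113 23.681599836396483
len 0.05032221155531075 23.84146916848265
len 0.043396562556333854 24.758889836419954
len 0.043530461808349186 24.0996545445322
((260.6192932128906, 185.56422424316406), (28.83057403564453, 8.141523361206055), 73.3007583618164) (255, 171, 13, 29)
[[78, 122, 180], [78, 123, 179], [163, 173, 177], [166, 176, 179], [116, 124, 176], [60, 70, 171], [54, 65, 172], [53, 65, 177], [54, 65, 196], [57, 67, 200], [57, 68, 205], [59, 70, 206], [60, 70, 205], [60, 70, 205], [60, 72, 206], [62, 72, 206], [64, 73, 206], [64, 73, 205], [84, 122, 192], [104, 117, 110]]
pred top face [[253.4, 177.5], [261.2, 175.2], [268.7, 199.5], [261.0, 201.7]]
```

View pics/e1k.png

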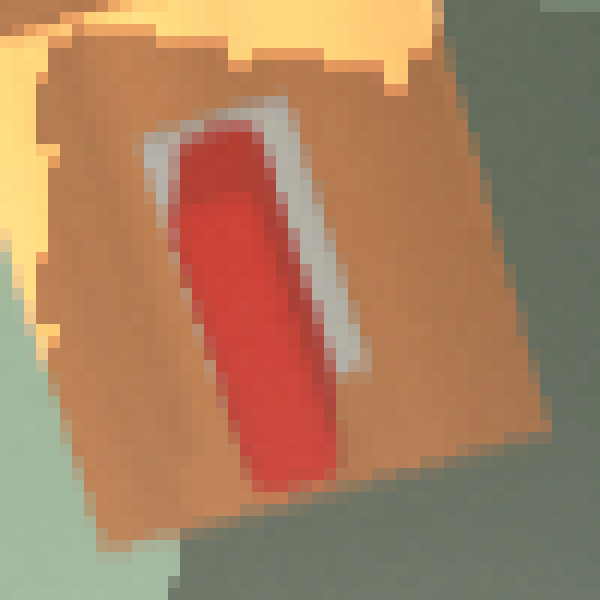

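```bash
python3 -m handwheel '[{"slide":[0,0.0015,-0.04],"rotation":[0,0,0.1425],"gripper":0.5},{"slide":[0,0,-0.04],"rotation":[0,0,0.1425],"gripper":0.5},{"slide":[0,0,-0.03],"rotation":[0,0,0],"gripper":0.5},{"slide":[0,0,-0.02],"rotation":[0,0,0],"gripper":0.5},{"slide":[0,0,-0.01],"rotation":[0,0,0],"gripper":0.5},{"slide":[0,0,0],"rotation":[0,0,0],"gripper":0.5},{"slide":[0,0,0],"rotation":[0,0,0],"gripper":0.5}]'
python3 - <<'E'
from h import *
st,im=snap("wrist","e2"); print(st["position"],st["eef_rot"],st["contact_force"],st["gripper_width"])
E
```

```text
time_s: 30.95
position: [0.4062, 0.334, 0.1089]
eef_rot: [179.9, -0.0, 114.1]
contact_force: [-0.1, 0.8, -0.4]
gripper_width: 0.5
[0.40620875 0.33402507 0.10886775] [ 1.79913683e+02 -3.78806680e-03  1.14060977e+02] [-0.10552381  0.8056364  -0.3739584 ] 0.5003824507342847
```

View pics/e2.png

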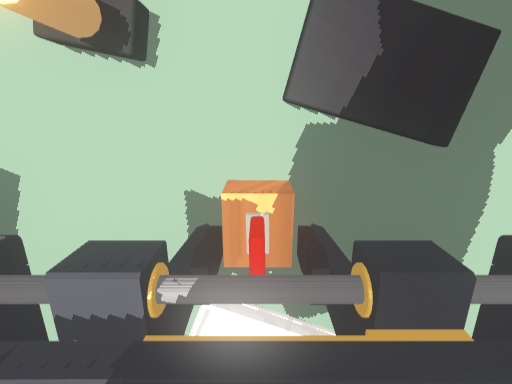

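```bash
python3 -m handwheel '[{"slide":[0,-0.001,-0.0045],"rotation":[0,0,0],"gripper":0.5},{"slide":[0,0,0],"rotation":[0,0,0],"gripper":0.25},{"slide":[0,0,0],"rotation":[0,0,0],"gripper":0.0},{"slide":[0,0,0],"rotation":[0,0,0],"gripper":0},{"slide":[0,0,0],"rotation":[0,0,0],"gripper":0},{"slide":[0,0,0],"rotation":[0,0,0],"gripper":0}]' 40
```

```text
time_s: 31.75
position: [0.4058, 0.333, 0.1036]
eef_rot: [180.0, -0.0, 114.1]
contact_force: [-0.1, -0.5, 1.0]
gripper_width: 0.089
```

```bash
python3 -m handwheel '[{"slide":[0,0,0.02],"rotation":[0,0,0],"gripper":0},{"slide":[0,0,0.03],"rotation":[0,0,0],"gripper":0},{"slide":[0,0,0.05],"rotation":[0,0,0],"gripper":0},{"slide":[0.007,-0.052,0.03],"rotation":[0,0,-0.096],"gripper":0},{"slide":[0.007,-0.052,0],"rotation":[0,0,-0.096],"gripper":0},{"slide":[0.006,-0.052,0],"rotation":[0,0,-0.096],"gripper":0},{"slide":[0.006,-0.052,0],"rotation":[0,0,0],"gripper":0},{"slide":[0.006,-0.052,0],"rotation":[0,0,0],"gripper":0},{"slide":[0.006,-0.052,0],"rotation":[0,0,0],"gripper":0},{"slide":[0,0,0],"rotation":[0,0,0],"gripper":0}]'
python3 -m handwheel '[{"slide":[0,0,0],"rotation":[0,0,0],"gripper":0}]'
python3 - <<'E'
from h import *
st,im=snap("wrist","e3"); print(st["position"].tolist(),st["eef_rot"].tolist(),st["contact_force"],st["gripper_width"])
cv2.imwrite("pics/e3z.png",cv2.resize(im[120:260,200:320],None,fx=5,fy=4,interpolation=cv2.INTER_CUBIC))
E
```

```text
time_s: 33.0
position: [0.4441, 0.0183, 0.2335]
eef_rot: [180.0, 0.0, 97.3]
contact_force: [-0.2, 0.7, -1.0]
gripper_width: 0.087
time_s: 33.12
position: [0.4436, 0.0214, 0.2335]
eef_rot: [-180.0, -0.0, 97.6]
contact_force: [-0.2, 0.1, -0.0]
gripper_width: 0.084
[0.44358483438848156, 0.021358118394059242, 0.23347457725517817] [-179.97971834034433, -0.024507653487981472, 97.55294278813174] [-0.22696031  0.12925662 -0.04973127] 0.08415564535132389
```

View pics/e3.png

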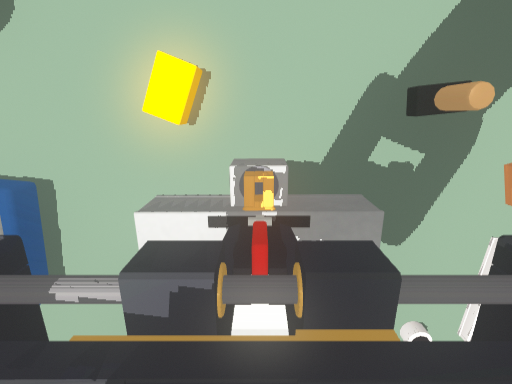

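View pics/e3z.png

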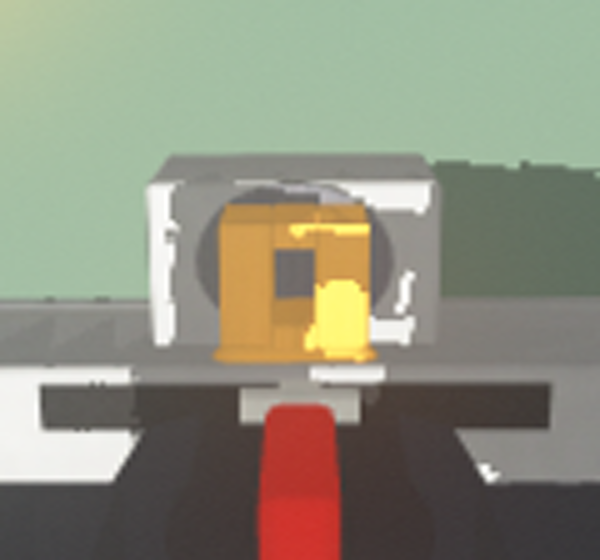

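Run:
```python
from h import *
st=dict(position=np.array([0.44358483,0.02135812,0.23347458]),eef_rot=np.array([-179.97971834034433, -0.024507653487981472, 97.55294278813174]))
a=np.radians(7.6);ex=np.array([np.cos(a),np.sin(a)]);ey=np.array([-ex[1],ex[0]])
for c in ((.4444,.021),(.443,.0206)):
  for z,L,w in ((.072,.0094,.004),(.072,.015,.014),(.046,.015,.014),(.046,.022,.03)):
    p=proj("wrist",[np.r_[np.array(c)+sx*L*ex+sy*w*ey,z] for sx,sy in ((-1,-1),(-1,1),(1,1),(1,-1))],st)
    print(c,z,L,((p-[200,120])*[5,4]).round(0).tolist())
im=cv2.imread("pics/e3_raw.png");cv2.imwrite("pics/e3k.png",cv2.resize(im[150:225,225:300],None,fx=10.6,fy=8,interpolation=cv2.INTER_NEAREST))
```

```text
(0.4444, 0.021) 0.072 0.0094 [[273.0, 258.0], [317.0, 258.0], [316.0, 336.0], [274.0, 336.0]]
(0.4444, 0.021) 0.072 0.015 [[218.0, 235.0], [371.0, 235.0], [369.0, 358.0], [221.0, 358.0]]
(0.4444, 0.021) 0.046 0.015 [[226.0, 211.0], [365.0, 211.0], [363.0, 324.0], [228.0, 324.0]]
(0.4444, 0.021) 0.046 0.022 [[145.0, 183.0], [445.0, 183.0], [439.0, 350.0], [152.0, 350.0]]
(0.443, 0.0206) 0.072 0.0094 [[272.0, 252.0], [315.0, 252.0], [315.0, 330.0], [273.0, 330.0]]
(0.443, 0.0206) 0.072 0.015 [[217.0, 228.0], [370.0, 228.0], [368.0, 352.0], [220.0, 352.0]]
(0.443, 0.0206) 0.046 0.015 [[224.0, 205.0], [364.0, 205.0], [362.0, 319.0], [227.0, 319.0]]
(0.443, 0.0206) 0.046 0.022 [[144.0, 178.0], [444.0, 178.0], [438.0, 344.0], [150.0, 344.0]]
```

View pics/e3k.png

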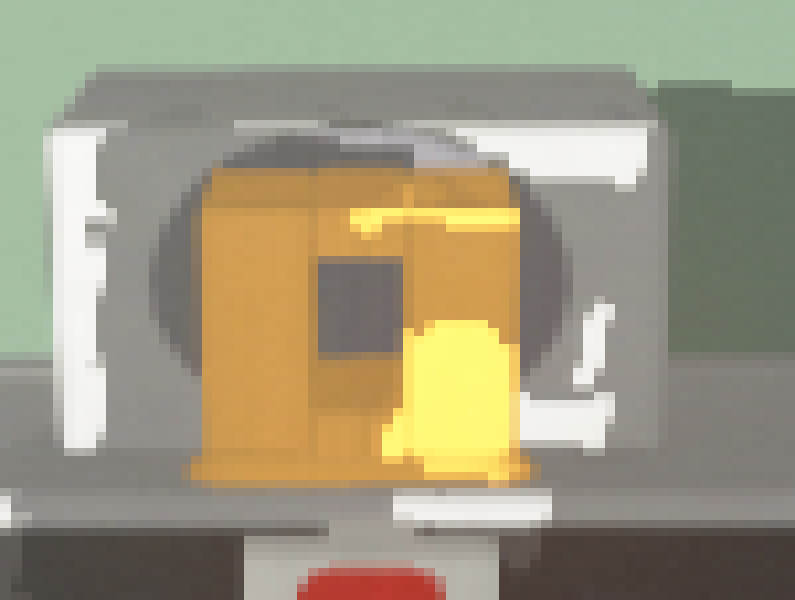

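```bash
python3 -m handwheel '[{"slide":[-0.0012,-0.0004,-0.03],"rotation":[0,0,0],"gripper":0},{"slide":[0,0,-0.03],"rotation":[0,0,0],"gripper":0},{"slide":[0,0,-0.006],"rotation":[0,0,0],"gripper":0},{"slide":[0,0,0],"rotation":[0,0,0],"gripper":0},{"slide":[0,0,0],"rotation":[0,0,0],"gripper":0}]'
python3 - <<'E'
from h import *
st,im=snap("wrist","e4"); print(st["position"].tolist(),st["eef_rot"].tolist(),st["contact_force"],st["gripper_width"])
cv2.imwrite("pics/e4z.png",cv2.resize(im[120:260,200:320],None,fx=5,fy=4,interpolation=cv2.INTER_CUBIC))
snap("side","e4s",(225,160,295,230),8)
E
```

```text
time_s: 33.8
position: [0.443, 0.0208, 0.1685]
eef_rot: [179.9, 0.0, 97.6]
contact_force: [-0.9, -0.1, 0.3]
gripper_width: 0.085
[0.44298050409266515, 0.02083393855720208, 0.1684877639665333] [179.9032711458843, 0.03671388764863014, 97.61021045238373] [-0.89374185 -0.0807251   0.30543635] 0.08542353208104383
```

View pics/e4z.png

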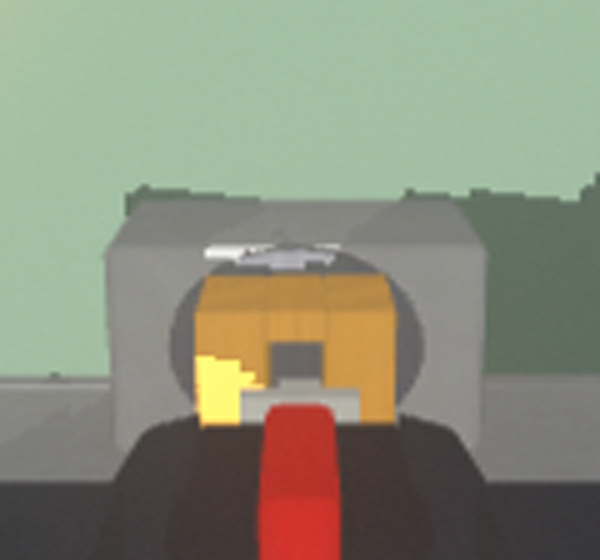

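View pics/e4s.png

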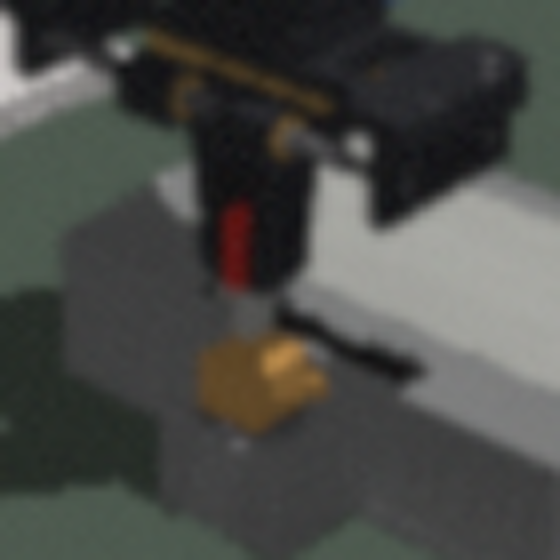

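```bash
python3 -m handwheel '[{"slide":[-0.0004,-0.0004,-0.004],"rotation":[0,0,0],"gripper":0},{"slide":[0,0,-0.004],"rotation":[0,0,0],"gripper":0},{"slide":[0,0,-0.002],"rotation":[0,0,0],"gripper":0},{"slide":[0,0,0],"rotation":[0,0,0],"gripper":0}]'
```

```text
time_s: 34.4
position: [0.4422, 0.0202, 0.1574]
eef_rot: [-180.0, -0.0, 97.6]
contact_force: [0.5, 0.1, 0.3]
gripper_width: 0.084
```

```bash
python3 -m handwheel '[{"slide":[0,0,-0.004],"rotation":[0,0,0],"gripper":0},{"slide":[0,0,-0.003],"rotation":[0,0,0],"gripper":0},{"slide":[0,0,0],"rotation":[0,0,0],"gripper":0}]'
python3 -m handwheel '[{"slide":[0,0,-0.004],"rotation":[0,0,0],"gripper":0},{"slide":[0,0,-0.003],"rotation":[0,0,0],"gripper":0},{"slide":[0,0,0],"rotation":[0,0,0],"gripper":0}]'
python3 -m handwheel '[{"slide":[0,0,-0.002],"rotation":[0,0,0],"gripper":0},{"slide":[0,0,0],"rotation":[0,0,0],"gripper":0}]'
```

```text
time_s: 34.78
position: [0.4421, 0.0202, 0.1503]
eef_rot: [-180.0, -0.0, 97.6]
contact_force: [0.0, 0.5, -0.8]
gripper_width: 0.089
time_s: 35.15
position: [0.4421, 0.0202, 0.1433]
eef_rot: [-180.0, -0.0, 97.6]
contact_force: [-0.3, 0.0, -0.5]
gripper_width: 0.088
time_s: 35.4
position: [0.4422, 0.0202, 0.1416]
eef_rot: [180.0, 0.0, 97.6]
contact_force: [0.8, 0.1, 0.8]
gripper_width: 0.083
```

```bash
python3 -m handwheel '[{"slide":[0,0,-0.001],"rotation":[0,0,0],"gripper":0},{"slide":[0,0,0],"rotation":[0,0,0],"gripper":0}]'
python3 -m handwheel '[{"slide":[0,0,-0.0005],"rotation":[0,0,0],"gripper":0},{"slide":[0,0,0],"rotation":[0,0,0],"gripper":0}]'
```

```text
time_s: 35.65
position: [0.4423, 0.0202, 0.1415]
eef_rot: [179.9, 0.0, 97.6]
contact_force: [-3.8, 0.0, 12.4]
gripper_width: 0.091
time_s: 35.9
position: [0.4423, 0.0202, 0.1414]
eef_rot: [179.9, 0.0, 97.6]
contact_force: [-4.9, 0.4, 18.7]
gripper_width: 0.086
```

```bash
python3 -m handwheel '[{"slide":[0,0,0.001],"rotation":[0,0,-0.1],"gripper":0},{"slide":[0,0,0],"rotation":[0,0,-0.12],"gripper":0},{"slide":[0,0,0],"rotation":[0,0,-0.12],"gripper":0},{"slide":[0,0,0],"rotation":[0,0,-0.12],"gripper":0},{"slide":[0,0,0],"rotation":[0,0,-0.12],"gripper":0},{"slide":[0,0,0],"rotation":[0,0,-0.12],"gripper":0},{"slide":[0,0,0],"rotation":[0,0,-0.12],"gripper":0},{"slide":[0,0,0],"rotation":[0,0,-0.12],"gripper":0},{"slide":[0,0,0],"rotation":[0,0,-0.12],"gripper":0},{"slide":[0,0,0],"rotation":[0,0,0],"gripper":0}]'
python3 - <<'E'
from h import *
st,im=snap("wrist","e5"); print(st["position"],st["eef_rot"],st["contact_force"],st["moment"],st["gripper_width"])
cv2.imwrite("pics/e5z.png",cv2.resize(im[120:260,200:320],None,fx=5,fy=4,interpolation=cv2.INTER_CUBIC))
E
```

```text
time_s: 37.15
position: [0.4425, 0.0201, 0.1415]
eef_rot: [179.9, -0.0, 36.8]
contact_force: [-1.0, -1.0, 4.8]
gripper_width: 0.088
[0.44246639 0.02011154 0.14152316] [ 1.79942674e+02 -4.14478889e-02  3.67644770e+01] [-0.98012666 -1.01145866  4.81888415] [-0.10287129  0.11397906 -0.03995331] 0.08759325073678524
```

View pics/e5z.png

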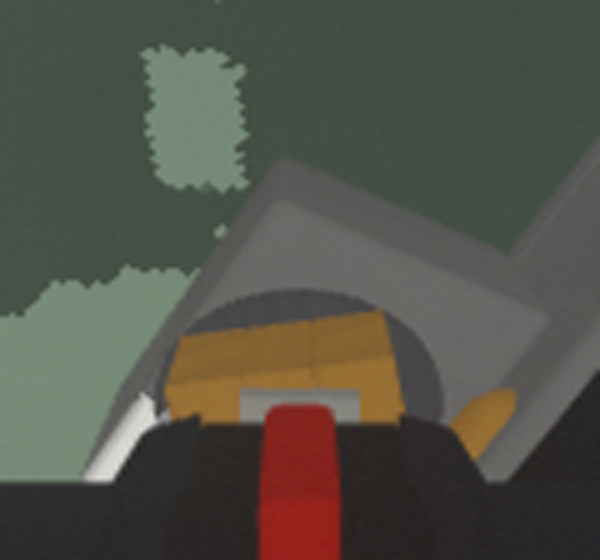

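```bash
python3 -m handwheel '[{"slide":[0,0,0],"rotation":[0,0,-0.1],"gripper":0},{"slide":[0,0,0],"rotation":[0,0,-0.1],"gripper":0},{"slide":[0,0,0],"rotation":[0,0,-0.08],"gripper":0},{"slide":[0,0,0],"rotation":[0,0,0],"gripper":0}]'
python3 -c "
from workcell import arm;s=arm.read_state();print(s['moment'],s['eef_rot'])"
python3 -m handwheel '[{"slide":[0,0,0],"rotation":[0,0,-0.05],"gripper":0},{"slide":[0,0,0],"rotation":[0,0,0],"gripper":0}]'
python3 -c "
from workcell import arm;s=arm.read_state();print(s['moment'],s['eef_rot'])"
python3 -m handwheel '[{"slide":[0,0,0],"rotation":[0,0,-0.05],"gripper":0},{"slide":[0,0,0],"rotation":[0,0,0],"gripper":0}]'
python3 -c "
from workcell import arm;s=arm.read_state();print(s['moment'],s['eef_rot'])"
```

```text
time_s: 37.7
position: [0.4425, 0.0201, 0.1415]
eef_rot: [180.0, -0.1, 20.8]
contact_force: [-0.7, 0.0, 5.6]
gripper_width: 0.087
[-0.12382789  0.13890279  0.01248647] [ 1.79951891e+02 -5.54742169e-02  2.07500466e+01]
time_s: 37.95
position: [0.4425, 0.0201, 0.1415]
eef_rot: [180.0, -0.1, 17.9]
contact_force: [-0.3, -1.0, 5.7]
gripper_width: 0.084
[-0.11657544  0.1207553  -0.03159475] [ 1.79954497e+02 -5.30276213e-02  1.79113458e+01]
time_s: 38.2
position: [0.4425, 0.0201, 0.1415]
eef_rot: [180.0, -0.1, 15.0]
contact_force: [-1.1, 0.2, 5.6]
gripper_width: 0.087
[-0.10885759  0.15327098  0.0036031 ] [ 1.79958481e+02 -5.68206422e-02  1.50487762e+01]
```

```bash
for i in 1 ; do :; done
python3 -m handwheel '[{"slide":[0,0,0],"rotation":[0,0,-0.05],"gripper":0},{"slide":[0,0,0],"rotation":[0,0,0],"gripper":0}]' | sed -n 3p
python3 -c "
from workcell import arm;s=arm.read_state();print(s['moment'])"
python3 -m handwheel '[{"slide":[0,0,0],"rotation":[0,0,-0.05],"gripper":0},{"slide":[0,0,0],"rotation":[0,0,0],"gripper":0}]'| sed -n 3p
python3 - <<'E'
from h import *
st,im=snap("wrist","e6"); print(st["moment"],st["eef_rot"])
cv2.imwrite("pics/e6z.png",cv2.resize(im[120:260,200:320],None,fx=5,fy=4,interpolation=cv2.INTER_CUBIC))
E
```

```text
eef_rot: [180.0, -0.1, 12.2]
[-0.05752881  0.16940696  0.17317225]
eef_rot: [180.0, -0.1, 9.4]
[0.01278811 0.1307196  0.49573708] [ 1.79956818e+02 -5.85402734e-02  9.37648816e+00]
```

View pics/e6z.png

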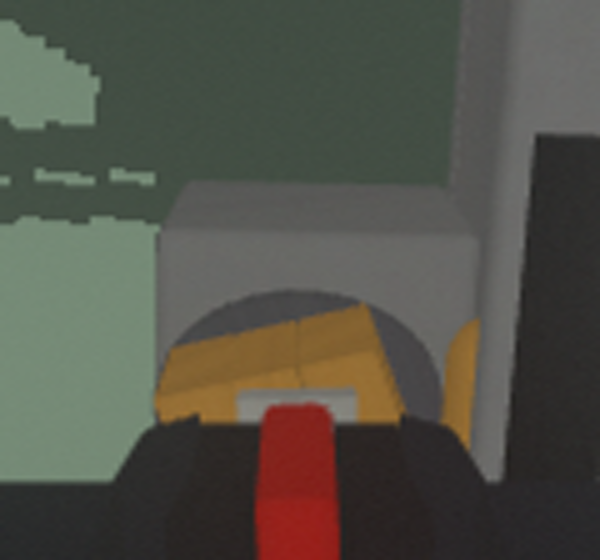

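```bash
python3 -m handwheel '[{"slide":[0,0,0],"rotation":[0,0,0.05],"gripper":0},{"slide":[0,0,0],"rotation":[0,0,0.05],"gripper":0},{"slide":[0,0,0],"rotation":[0,0,0.04],"gripper":0},{"slide":[0,0,0],"rotation":[0,0,0],"gripper":0}]'
python3 -c "
from workcell import arm;s=arm.read_state();print(s['moment'])"
python3 -m handwheel '[{"slide":[0,0,0.004],"rotation":[0,0,0],"gripper":0},{"slide":[0,0,0.005],"rotation":[0,0,0],"gripper":0},{"slide":[0,0,0],"rotation":[0,0,0],"gripper":0}]'
```

```text
time_s: 39.25
position: [0.4425, 0.0201, 0.1415]
eef_rot: [180.0, -0.1, 17.4]
contact_force: [-1.4, -0.9, 5.1]
gripper_width: 0.087
[-0.02910447  0.14035561  0.02038456]
time_s: 39.62
position: [0.4423, 0.0202, 0.1504]
eef_rot: [180.0, -0.0, 17.4]
contact_force: [0.4, 0.9, -1.5]
gripper_width: 0.087
```

```bash
python3 -m handwheel '[{"slide":[0,0,0.006],"rotation":[0,0,0],"gripper":0},{"slide":[0,0,0.01],"rotation":[0,0,0],"gripper":0},{"slide":[0,0,0.02],"rotation":[0,0,0],"gripper":0},{"slide":[0,0,0.04],"rotation":[0,0,0],"gripper":0},{"slide":[0,0,0],"rotation":[0,0,0],"gripper":0},{"slide":[0,0,0],"rotation":[0,0,0],"gripper":0}]'
python3 - <<'E'
from h import *
st,im=snap("wrist","e7"); print(st["position"].tolist(),st["eef_rot"].tolist())
E
```

```text
time_s: 40.38
position: [0.4418, 0.0203, 0.2258]
eef_rot: [-180.0, 0.0, 17.4]
contact_force: [0.4, -0.0, -1.1]
gripper_width: 0.087
[0.44180917761020544, 0.020269224954176487, 0.2257526057787574] [-179.98285725728587, 0.03316395181909018, 17.357146125953452]
```

View pics/e7.png

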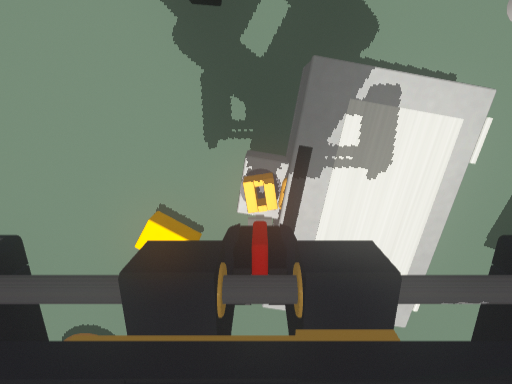

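Run:
```python
from h import *
im=cv2.imread("pics/e7_raw.png");cv2.imwrite("pics/e7k.png",cv2.resize(im[150:225,225:300],None,fx=10,fy=8,interpolation=cv2.INTER_NEAREST))
```

```text
(no output)
```

View pics/e7k.png

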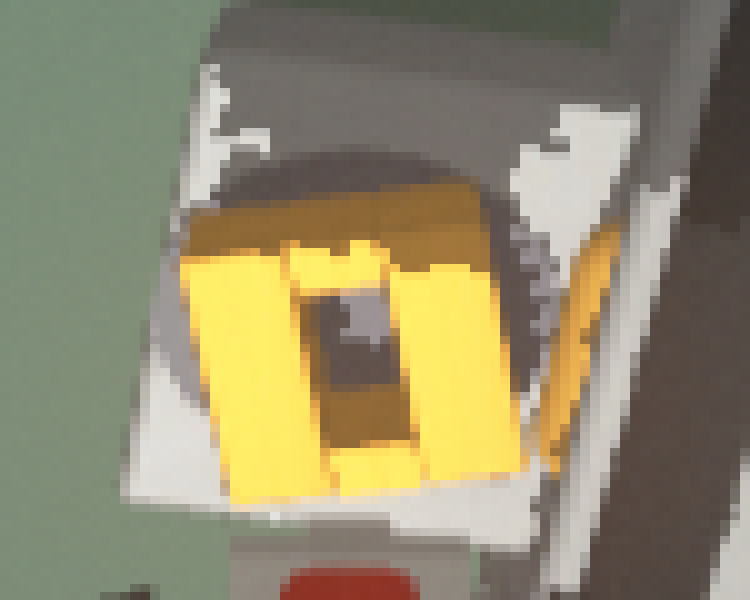

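Run:
```python
from h import *
st=dict(position=np.array([0.44180917761020544, 0.020269224954176487, 0.2257526057787574]),eef_rot=np.array([-179.98285725728587, 0.03316395181909018, 17.357146125953452]))
Q=lambda u,v,z:plane("wrist",(225+u/10,150+v/8),z,st)[0]
for a,b in (((183,265),(232,500)),((488,270),(525,468)),((390,270),(425,475)),((285,250),(335,490)),((183,262),(488,272)),((232,502),(525,468))):
    d=Q(*b,.072)-Q(*a,.072); an=np.degrees(np.arctan2(d[1],d[0])); print(np.linalg.norm(d).round(4),an, "lock",np.radians(7.6-an))
```

```text
0.0282 -64.36333792023453 lock 1.2559971874333808
0.0237 -63.56478037994999 lock 1.2420597290887885
0.0245 -64.82670904831136 lock 1.264084539277002
0.0287 -63.76968303040929 lock 1.2456359549853664
0.0272 14.978073792278037 lock -0.12877168013035595
0.0272 26.176472845667085 lock -0.3242206145642111
```

```bash
python3 -m handwheel '[{"slide":[0.008,0.03,0],"rotation":[0,0,0.158],"gripper":0},{"slide":[0.01,0.05,0],"rotation":[0,0,0.158],"gripper":0},{"slide":[0.01,0.05,0],"rotation":[0,0,0.158],"gripper":0},{"slide":[0.01,0.05,0],"rotation":[0,0,0.158],"gripper":0},{"slide":[0.011,0.05,0],"rotation":[0,0,0.158],"gripper":0},{"slide":[0.011,0.05,0],"rotation":[0,0,0.158],"gripper":0},{"slide":[0.011,0.05,0],"rotation":[0,0,0.158],"gripper":0},{"slide":[0.011,0.038,0],"rotation":[0,0,0.158],"gripper":0},{"slide":[0,0,0],"rotation":[0,0,0],"gripper":0},{"slide":[0,0,0],"rotation":[0,0,0],"gripper":0}]'
python3 - <<'E'
from h import *
st,im=snap("wrist","f1"); print(st["position"],st["eef_rot"],st["contact_force"],st["gripper_width"])
E
```

```text
time_s: 41.68
position: [0.5239, 0.3875, 0.2249]
eef_rot: [-179.9, 0.1, 89.7]
contact_force: [1.0, 0.4, -0.0]
gripper_width: 0.09
[0.52393203 0.38749357 0.22491199] [-1.79884796e+02  7.82603471e-02  8.96799525e+01] [ 0.96979923  0.44864424 -0.02263045] 0.08958300032546959
```

View pics/f1.png

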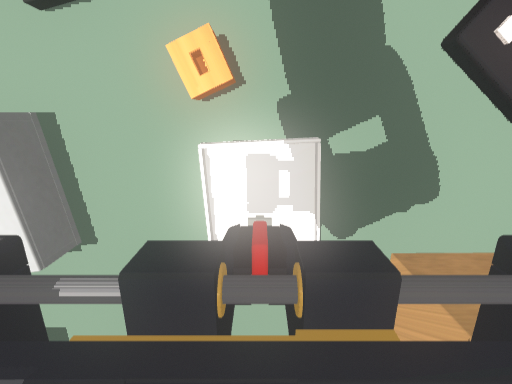

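```bash
python3 -m handwheel '[{"slide":[0,0,0],"rotation":[0,-0.15,0],"gripper":0},{"slide":[0,0,0],"rotation":[0,-0.15,0],"gripper":0},{"slide":[0,0,0],"rotation":[0,-0.15,0],"gripper":0},{"slide":[0,0,0],"rotation":[0,-0.15,0],"gripper":0},{"slide":[0,0,-0.04],"rotation":[0,0,0],"gripper":0},{"slide":[0,0,-0.04],"rotation":[0,0,0],"gripper":0},{"slide":[0,0,-0.035],"rotation":[0,0,0],"gripper":0},{"slide":[0,0,-0.01],"rotation":[0,0,0],"gripper":0},{"slide":[0,0,0],"rotation":[0,0,0],"gripper":0}]'
python3 - <<'E'
from h import *
st,im=snap("wrist","f2"); print(st["position"],st["eef_rot"],st["contact_force"],st["gripper_width"])
Rm=R.from_euler('xyz',st["eef_rot"],degrees=True).as_matrix(); print("tip",st["position"]+Rm[:,2]*.0896)
snap("side","f2s",(150,110,270,210),5)
E
```

```text
time_s: 42.85
position: [0.5245, 0.3877, 0.1015]
eef_rot: [145.6, -0.1, 89.8]
contact_force: [0.0, 0.3, 0.3]
gripper_width: 0.084
[0.5244731  0.38767364 0.10152001] [ 1.45619343e+02 -1.22201362e-01  8.97598062e+01] [0.02196482 0.3045557  0.26412952] 0.0837437660569923
tip [0.5750694  0.38761925 0.02757293]
```

View pics/f2.png

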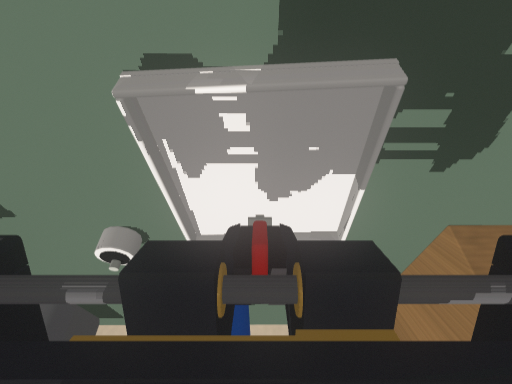

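View pics/f2s.png

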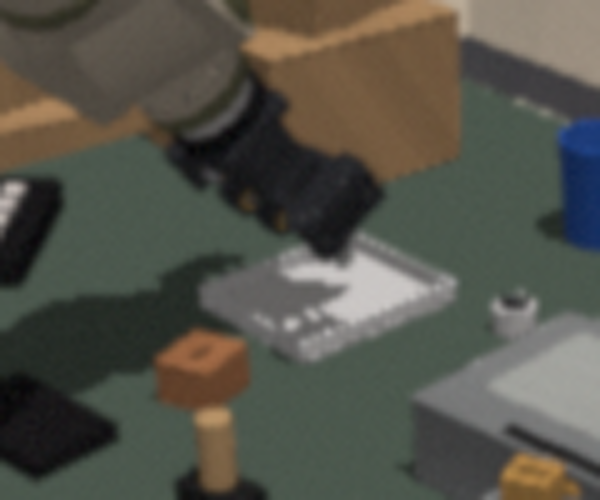

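```bash
python3 -m handwheel '[{"slide":[0,0,-0.01],"rotation":[0,0,0],"gripper":0},{"slide":[0,0,-0.007],"rotation":[0,0,0],"gripper":0},{"slide":[0,0,0],"rotation":[0,0,0],"gripper":0},{"slide":[0,0,0],"rotation":[0,0,0],"gripper":0.4},{"slide":[0,0,0],"rotation":[0,0,0],"gripper":0.4},{"slide":[0,0,0],"rotation":[0,0,0],"gripper":0.4}]'
python3 - <<'E'
from h import *
st,im=snap("wrist","f3"); print(st["position"],st["eef_rot"],st["contact_force"],st["gripper_width"])
E
```

```text
time_s: 43.7
position: [0.5243, 0.3883, 0.0843]
eef_rot: [145.6, -0.1, 89.8]
contact_force: [0.4, -0.2, 0.3]
gripper_width: 0.392
[0.52427241 0.38827832 0.08427117] [ 1.45601224e+02 -1.34474235e-01  8.98237960e+01] [ 0.41260081 -0.20343562  0.26866302] 0.39180281608903256
```

View pics/f3.png

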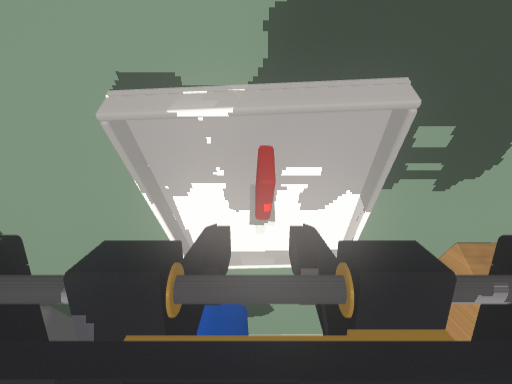

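```bash
python3 -m handwheel '[{"slide":[-0.02,0,0.03],"rotation":[0,0,0],"gripper":0.4},{"slide":[-0.02,0,0.05],"rotation":[0,0,0],"gripper":0.4},{"slide":[-0.02,0,0.05],"rotation":[0,0.15,0],"gripper":0.4},{"slide":[-0.05,0.02,0.04],"rotation":[0,0.15,0],"gripper":0.4},{"slide":[-0.05,0.02,0],"rotation":[0,0.15,0],"gripper":0.4},{"slide":[-0.05,0.03,0],"rotation":[0,0.15,0],"gripper":0.4},{"slide":[-0.05,0.03,0],"rotation":[0,0,0],"gripper":0.4},{"slide":[-0.04,0.03,0],"rotation":[0,0,0],"gripper":0.4},{"slide":[0,0,0],"rotation":[0,0,0],"gripper":0.4}]'
python3 - <<'E'
from h import *
st=arm.read_state(); print(st["position"],st["contact_force"],st["q"].round(0))
snap("top","g1",(70,80,310,290),3)
snap("side","g1s",(110,110,350,290),3)
E
```

```text
time_s: 44.88
position: [0.225, 0.5181, 0.2514]
eef_rot: [-180.0, -0.0, 90.0]
contact_force: [0.4, -1.8, -0.7]
gripper_width: 0.4
[0.2250407  0.51810582 0.25139435] [ 0.4014814  -1.75698809 -0.69466754] [ 55.  26.  77.   0.  77. -36.]
```

View pics/g1.png

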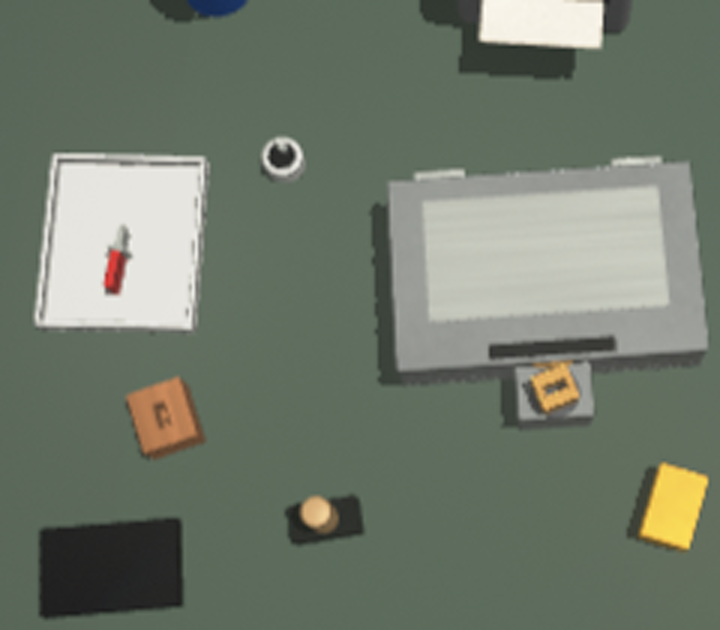

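View pics/g1s.png

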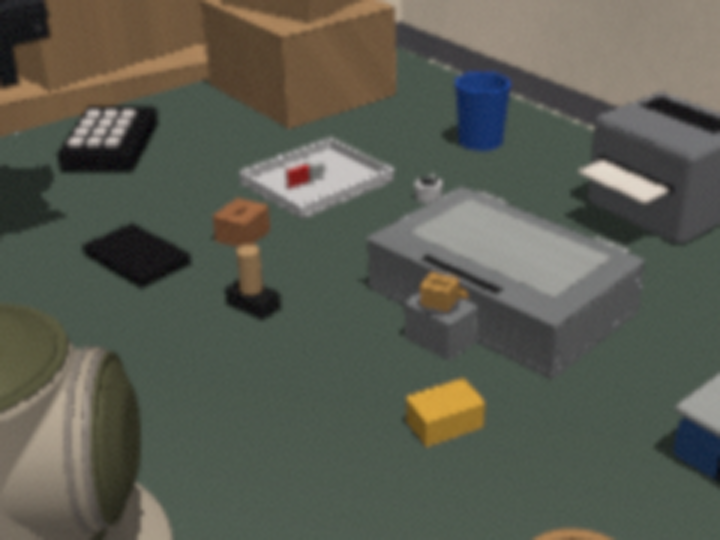

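```bash
python3 -m handwheel '[{"slide":[0,0,0],"rotation":[0,0,0],"gripper":0.4},{"slide":[0,0,0],"rotation":[0,0,0],"gripper":0.4},{"slide":[0,0,0],"rotation":[0,0,0],"gripper":0.4},{"slide":[0,0,0],"rotation":[0,0,0],"gripper":0.4}]'
python3 -c "
from workcell import arm; print(arm.close_job())"
```

```text
time_s: 45.48
position: [0.2279, 0.5167, 0.2513]
eef_rot: [180.0, -0.0, 89.8]
contact_force: [-0.6, 0.5, 0.1]
gripper_width: 0.401
the job is handed in; nothing more can be done
None
```

I handed the job in at about 45 s, with the case shut and locked and the key in the coin tray.

- **Weights:** all five check weights stood upright inside the case; I checked this in the wrist and side pictures before shutting the lid.
- **Lid:** I did not feel the catch snap. It closed during the sweep down, and pressing to 26 N afterwards met a hard stop at 66 mm, which is flush. It still looked shut in the last pictures.
- **Key and lock:** the key went in until its collar rested on the lock. I turned it clockwise until it met the stop (about 0.5 N m). After I pulled it out, the slot measured 1.24 to 1.26 rad, against a full turn of 1.25.
- **Finish:** the key is lying inside the tray. The date stamp, ink pad, staple box and tally counter look where they were. The tape roll was mostly outside my last pictures, so I did not check it again, but the arm never came near it.

No check failed.

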